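# Pin a bracket and hold it against the sprung fence

## Robot

A 6-joint arm with a two-finger parallel gripper is mounted at the origin on a cart in front of the work surface, level with it; the furniture and walls round the work are solid. World frame = base frame: x ahead of the robot, y to its left, z up, the work surface at z = 0. Lengths are in m, angles in rad, forces in N, time in s.
With the tool pointing down it reaches from about 0.35 to 0.85 m from the base axis. Payload 8.1 kg.
Tool frame: the origin (TCP) lies between the finger pads; the fingertips stand 14 mm ahead of it and the grasp point (between the pads) lies 5 mm behind it; z points along the fingers, y is the line along which they close (so a half turn about z gives the same grasp; the last joint's range is limited). The gripper opens to 93 mm and grips with 3 to 60 N. Pads are 15 mm wide; open, the fingers measure 128 mm over their backs; the gripper's body (75 mm by 188 mm) begins 65 mm behind the grasp point.
Start: joints at [1.198, 0.13, 1.488, -0, 1.523, -0.085], TCP at [0.17, 0.575, 0.233] pointing down, gripper open.
Joint ranges: [-2.96, 2.96], [-0.89, 2.26], [0.02, 2.5], [-1.34, 4.48], [0, 2.73], [-2.66, 2.66]. Speed limits (rad/s): [2.39, 2.39, 2.79, 3.14, 3.14, 3.14].

## Interface

Orientations are given as a rotation vector (axis times angle).
In Python, from plant import robot gives the robot as it stands.
- The arm moves only by the tool arm_command, never from a script. Its argument "targets" is a list of rows, each an object of numbers: "x", "y", "z": the shift along the world's x, y, z in units of 500 mm (1.0 is 500 mm); "rx", "ry", "rz": the turn, a rotation vector about the world's x, y, z in units of 2 rad (1.0 is 2 rad); "claw": the closure in counts, from 0 (fully open) to 255 (shut). In form: [{"x": .., "y": .., "z": .., "rx": .., "ry": .., "rz": .., "claw": ..}, ...]. A call has 1 to 10 rows; each row is the pose to reach, as a shift and turn from the pose commanded when the call began; what a row does not reach only later rows make up. A row lasts 1/12 s, in which the tool goes at most 41.7 mm and 7.16 degrees, less where a joint would pass 70% of its speed; a pose out of reach is approached as far as the arm can. A call with a number of a shift or a turn outside -1 to 1 is refused whole. A call with a gripper value outside its range is refused whole. The fingers move at their own pace and stop on an object; "squeeze" is the grip in N (left out, the last holds). Time passes only in rows, so rows that repeat a pose let the fingers close. It gives the time, the measured TCP pose, the force, the opening and the grip force at its end, in the units of the state.
- robot.read_state(): the state, without advancing time (a new reading comes with each control period).
- robot.read_camera(name): name is "scene" or "top" or "wrist"; returns (picture, depth): 400x640x3 uint8, red, green, blue; 400x640 float32, m along the optical axis (not along the pixel's ray), 0 where there is no reading.
- robot.get_calibration(name): a dict with "intrinsics" (3x3 intrinsics, pixels), "origin" and "orientation" of the camera in the world. Camera axes: x right, y up, looking along -z (the intrinsics and any distortion apply to the point x, -y, -z); pixel columns grow to the right and rows downward; lengths in m; the calibration is good to about 2 mm. A picture is of the moment at which its call begins: read the wrist's pose just before it. get_calibration takes no time and is no camera call; for the wrist camera it gives the pose at the moment of the call.
- robot.close_job(): hands the job in; it is judged then, once.
The state is a dict: "t": time; "q": joint angles; "dq": joint speeds; "joint_torque": joint torques, N m; "tool_pos": TCP position; "orientation": TCP orientation; "force": force on the tool from outside, world axes, zero at the start; "wrist_torque": the same for the moment, N m; "opening": finger opening in m; "gripper_force": force on a finger pad.
Only numpy, scipy, OpenCV 4.12 (cv2) and the standard library are available. Lean on these libraries where they do the work, as an engineer would, in place of code of your own. Each camera call takes 0.05 s, during which the arm holds its last target. There are 200 camera calls.

## Task

Take the locating pin from its stand, put it through the slot in the bracket's foot and fully home in the jig's hole, and let go of it. Then push the bracket's upright plate squarely against the sprung pad of the fence and keep it pressed there with a steady 8 N or so (5 to 11 N, the pad about 10 mm in), never bottoming out the pad, while I drive the screws from behind; finish while still holding it pressed. Leave the spirit lamp and the loose petri dish where they are.

Things in the scene. Friction and masses are not known exactly. Their poses are not given: they have to be found in the camera images.
- pin_head (a point): Locating pin, loose, 60 g, upright in its stand. Metal head 24 mm wide, 28 mm high; below it a shaft 10 mm wide, 30 mm long, tapered over the last 4 mm. The point is the head's centre, 44 mm above the tip, 14 mm above the shoulder (underside of the head); z is up the pin. Lifts straight out.
- pin_stand: Grey plastic block 60 x 60 x 30 mm, fixed, that holds the pin in a 13 mm hole, 27 mm deep; the pin's tip rests on the hole's floor. Origin: centre of its underside.
- jig_hole (a point): Mouth of the vertical pin hole, 12.5 mm wide, 22 mm deep, in the top of the jig's fixed aluminium plate (245 x 110 x 25 mm, top 25 mm above the worktop). x points along the jig, level, from hole to fence; y across; z up. The plate runs from x = -80 to 165 mm. The pin is fully home when its tip is on the hole's floor: its shoulder 2 mm clear of the bracket's foot, its head's centre 22 mm above this point.
- pad_face (a point): Centre of the front face of the sprung black pad (10 mm thick, 66 wide, 42 high), at rest 105 mm ahead of the hole along the jig's x and 49 mm above the worktop. x points into the fence, the way the pad yields. The grey fence behind is 110 mm wide, its top 85 mm above the worktop.
- pad (a joint): How far the pad is pushed in, in m: 0 at rest, 0.018 bottomed out. Its spring pushes back with 0.8 N for each mm, so 8 N is 0.010. It springs back when let go.
- bracket: Loose steel angle bracket, about 300 g, lying on the jig plate. Origin: middle of the lower edge of its back face, which meets the pad; x points out of that face to the pad, z up. Upright 70 wide, 45 high, 6 mm thick. Foot 70 wide, 6 mm thick, back to x = -148 mm; its slot, 16 mm wide, x = -133 to -71 mm, lies over the hole and leaves room to slide. Back face starts 10 to 22 mm from the pad.
- bracket_front (a point): Middle of the front face of the bracket's upright plate, where it can be pushed: 22 mm above the bracket's underside, 47 mm above the worktop. x points into the face, towards the pad. Between this face and the pin's head are 60 mm or more of free space above the foot. The upright's top edge is 23 mm above this point, the foot's top 16 mm below it. Pushed high up, the bracket may tip forward.
- spirit_lamp: Spirit lamp, 72 x 79 mm, 67 mm high, a bystander; the origin is the centre of its underside.
- dish_10: White petri dish, 102 mm in diameter, 17 mm high, alone at the front left edge of the worktop, a loose bystander; the origin is the centre of its underside.
Things that resemble listed ones, but are neither listed nor needed, are in the scene too. There is more than one size of the bracket; the job needs the larger.

How it is judged:
By the outcome, as a careful person would: the job done as asked, in the order asked, and still so for the second after the job is handed in, while the arm keeps its last pose, push and grip.
It also fails if it takes over 51 s, if anything falls off the work surface, if the arm or the gripper's body presses on something with over 40 N, if the wrist force passes 120 N, or if a joint passes its speed limit or range.

## Working session

There is one attempt and no reset: what is moved stays moved. The work goes in short steps, Python scripts to look and compute and a tool call to move; the robot and the scene stay as the last step left them, time stands still between calls to the robot, and variables do not carry over. Pictures are saved under pics/ and viewed, at most 10 in all, crops included, and the job is handed in when it is done.

Besides the shell and the picture viewer there is one more tool, called after "Call:" as a command line: name --argument value ..., lists and objects as JSON in quotes. arm_command: Moves the arm, as the interface text tells. Shifts and turns lie within -1 to 1; 1 stands for 500 mm of shift or 2 rad of turn. Its arguments: {"type":"object","properties":{"targets":{"type":"array","items":{"type":"object","properties":{"x":{"type":"number","minimum":-1,"maximum":1},"y":{"type":"number","minimum":-1,"maximum":1},"z":{"type":"number","minimum":-1,"maximum":1},"rx":{"type":"number","minimum":-1,"maximum":1},"ry":{"type":"number","minimum":-1,"maximum":1},"rz":{"type":"number","minimum":-1,"maximum":1},"claw":{"type":"number"}}}},"squeeze":{"type":"number"}},"required":["targets"]}

```bash
mkdir -p pics; ls; cat > h.py <<'E'
import numpy as np, cv2
from plant import robot
def snap(name,save=None):
    c=robot.get_calibration(name); im,d=robot.read_camera(name)
    if save: cv2.imwrite(save,im[:,:,::-1])
    return im,d,c
def ray(c,u,v):
    K=np.array(c["intrinsics"]); p=np.linalg.solve(K,[u,v,1.0])
    o=np.array(c["orientation"],float)
    R=o if o.shape==(3,3) else cv2.Rodrigues(o)[0]
    return np.array(c["origin"]),R@np.array([p[0],-p[1],-p[2]])
def onplane(c,u,v,z):
    o,r=ray(c,u,v); return o+r*(z-o[2])/r[2]
def cloud(c,d):
    v,u=np.mgrid[:d.shape[0],:d.shape[1]]
    K=np.array(c["intrinsics"]); P=np.linalg.solve(K,np.stack([u.ravel(),v.ravel(),np.ones(u.size)]))
    o=np.array(c["orientation"],float); R=o if o.shape==(3,3) else cv2.Rodrigues(o)[0]
    X=(P*np.array([[1],[-1],[-1]]))*d.ravel()
    return (R@X).T.reshape(*d.shape,3)+np.array(c["origin"])
E
python3 - <<'E'
from h import *
print(robot.read_state())
for n in("scene","top"):
    im,d,c=snap(n,f"pics/{n}0.png"); print(n,c); np.savez(f"{n}0.npz",im=im,d=d)
E
```

```text
pics
{'t': 0.0, 'q': array([ 1.19761028e+00,  1.31131973e-01,  1.48927086e+00, -7.97239011e-06,
        1.52299112e+00, -8.53981238e-02]), 'dq': array([ 0.00015805,  0.00119138,  0.00072906,  0.00248052,  0.00076709,
       -0.00056361]), 'joint_torque': array([-5.36686439e-04, -5.59826517e+01, -4.91767931e+01,  7.68032949e-02,
        3.47847235e-02, -1.85806493e-04]), 'tool_pos': array([0.17008269, 0.57482794, 0.23160948]), 'orientation': array([-4.50439444e-01, -3.10872604e+00,  2.75791097e-03]), 'force': array([-0.03299771, -0.34950744,  0.67127955]), 'wrist_torque': array([0.00846544, 0.00399617, 0.02665055]), 'gripper_force': 0.0, 'opening': 0.09301318765669474}
scene {'intrinsics': array([[414.32503696,   0.        , 324.69823765],
       [  0.        , 414.32503696, 199.11428629],
       [  0.        ,   0.        ,   1.        ]]), 'origin': array([-0.17662772,  0.54919456,  0.50056626]), 'orientation': array([ 0.65782884, -1.0475764 , -1.85883602])}
top {'intrinsics': array([[429.61580331,   0.        , 326.90979875],
       [  0.        , 429.61580331, 196.42793212],
       [  0.        ,   0.        ,   1.        ]]), 'origin': array([0.1577805 , 0.248229  , 1.09401173]), 'orientation': array([ 0.22221505, -0.27467955, -1.75696943])}
```

View pics/top0.png

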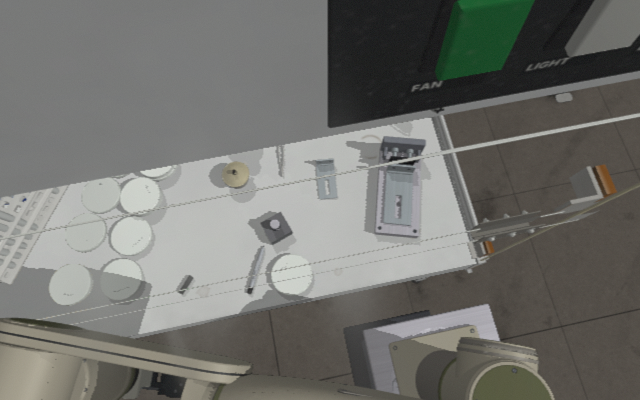

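View pics/scene0.png

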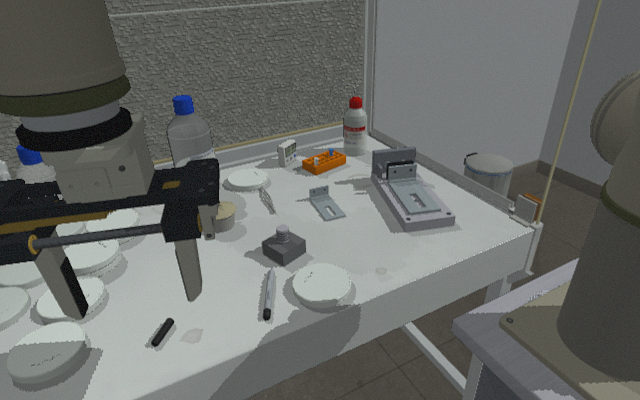

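Top view: pin on its stand (274,224), the only pin seen. The larger bracket lies on the jig (398,195), with the fence at (402,152). The smaller decoy bracket is loose at (326,180). The lamp is at about (235,175) and the lone dish at (292,275). I'll check these choices in one close crop and read the depths.

```bash
python3 - <<'E'
from h import *
im=np.load("top0.npz")["im"];d=np.load("top0.npz")["d"]
c=robot.get_calibration("top")
a=cv2.resize(im[120:260,360:440],None,fx=4,fy=4,interpolation=2);b=cv2.resize(im[180:260,250:325],None,fx=4,fy=4,interpolation=2)
o=np.zeros((560,620,3),np.uint8);o[:,:320]=a;o[:320,320:]=b
cv2.imwrite("pics/crop0.png",o[:,:,::-1])
P=cloud(c,d)
for u,v in[(274,224),(276,229),(284,232),(262,229),(398,205),(378,232),(418,232),(398,180),(402,168),(402,140),(235,175),(292,275),(350,200),(415,100),(500,100),(200,60)]: print(u,v,P[v,u].round(4),d[v,u])
E
```

```text
274 224 [0.437  0.3233 0.0601] 1.0633479
276 229 [0.427  0.3215 0.0465] 1.0734726
284 232 [0.4196 0.3041 0.0296] 1.0884917
262 229 [0.4454 0.3602 0.0035] 1.1174712
398 205 [ 0.4382 -0.0033  0.0012] 1.1402055
378 232 [0.3728 0.07   0.0248] 1.0936238
418 232 [ 0.3571 -0.0365 -0.0011] 1.1202803
398 180 [ 0.4971 -0.0136  0.0308] 1.130195
402 168 [ 0.5175 -0.0247  0.0603] 1.1088598
402 140 [ 0.5843 -0.038   0.084 ] 1.1069633
235 175 [0.5888 0.4016 0.0504] 1.1129104
292 275 [0.311  0.304  0.0166] 1.0685167
350 200 [0.4773 0.1185 0.0011] 1.1443326
415 100 [0.246  0.1903 0.9267] 0.18921891
500 100 [0.2513 0.1387 0.9003] 0.21923612
200 60 [0.2509 0.272  0.972 ] 0.14248264
```

View pics/crop0.png

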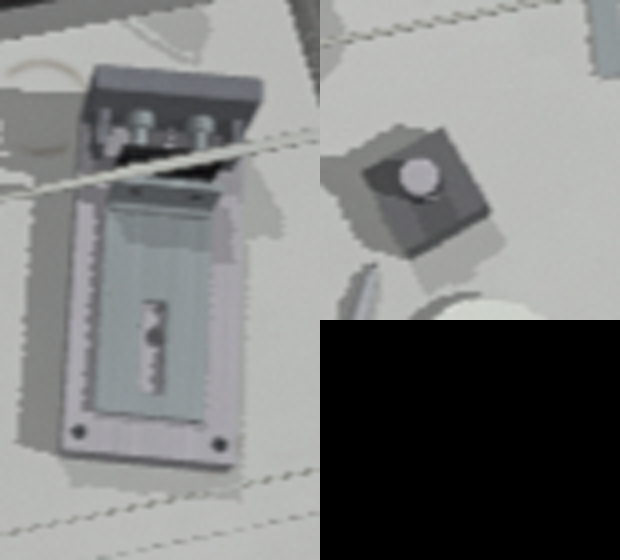

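Crop: the pin head is at full-image pixel ~(274.7,224.2) on its stand. The bracket on the jig is the larger one, and the jig hole shows through its slot at ~(398.5,203.8). Next I'll compute precise positions and identify the thin lines seen overhead.

```bash
python3 - <<'E'
from h import *
im=np.load("top0.npz")["im"];d=np.load("top0.npz")["d"]
c=robot.get_calibration("top");P=cloud(c,d)
g=cv2.cvtColor(im,cv2.COLOR_RGB2GRAY)
# pin head: height mask
m=np.zeros(g.shape,bool);m[214:234,262:288]=True
hm=m&(P[:,:,2]>.054)&(P[:,:,2]<.07);v,u=np.nonzero(hm)
print("pin depth px",u.mean(),v.mean(),len(u),onplane(c,u.mean(),v.mean(),.061))
bm=m&(g>150)&(P[:,:,2]>.04);v,u=np.nonzero(bm);print("pin bright",u.mean(),v.mean(),len(u),onplane(c,u.mean(),v.mean(),.061))
print(g[216:234,264:286])
print(g[196:212,390:406])
# plate mask
pm=np.zeros(g.shape,np.uint8);zz=P[:,:,2];pm[(zz>.015)&(zz<.04)]=255;pm[:,:368]=0;pm[:,430:]=0;pm[:150]=0;pm[245:]=0
cs,_=cv2.findContours(pm,0,1);k=max(cs,key=cv2.contourArea);r=cv2.minAreaRect(k);b=cv2.boxPoints(r)
print("plate",[ (q.round(1),onplane(c,*q,.025).round(4)) for q in b])
t=(zz>.2)
v,u=np.nonzero(t); 
for cc in(100,250,402,450): print(cc,[(r,P[r,cc].round(3)) for r in range(100,330) if P[r,cc,2]>.1][:12])
# fence top / upright top points
f=(zz>.078)&(zz<.092);f[:, :375]=0;f[:,430:]=0;f[:125]=0;f[175:]=0
q=P[f];print("fence",len(q),q.min(0),q.max(0),cv2.minAreaRect(q[:,:2].astype(np.float32)))
E
```

```text
pin depth px 274.11267605633805 224.05633802816902 71 [0.43659602 0.32300895 0.061     ]
pin bright 274.5 223.5 54 [0.43780148 0.32183791 0.061     ]
[[132 132 132 130 132 129 130 121 109 103 101 101 102 103 102 102 102 102
  104 133 171 188]
 [131 132 131 130 128 122 109 104 103 101 103 102 101 102 102 102 102 102
  100 108 157 186]
 [132 131 129 122 110 102 102 101 103 102 103 101 103 101 102 101 102 104
  101 103 131 172]
 [129 119 107 102  99  99  98 102 109 117 121 125 119 110 102 100 102 101
  102 100 109 158]
 [112  88  76  75  73  73  79 115 154 167 168 169 175 153 114 103 100 101
  103 100 103 131]
 [ 77  72  72  73  71  72 100 150 169 171 170 170 172 169 145 115 101 101
  102 102 100 103]
 [ 71  74  72  72  71  83 144 170 169 167 167 167 168 168 169 136 103 101
  100 102 103 100]
 [ 73  75  73  71  72  85 144 168 165 165 166 166 167 166 169 133 100 100
  101 101 101 100]
 [ 75  73  73  72  72  85 142 167 166 164 167 166 169 170 172 133  95  99
  103 102 101 102]
 [ 73  74  76  73  71  78 136 164 168 168 168 167 167 168 167 125  87  95
  101 101 101 103]
 [ 72  72  72  72  7
[... 3391 characters left out ...]
246, 0.195, 0.92 ])), (111, array([0.246, 0.195, 0.919]))]
450 [(100, array([0.246, 0.172, 0.92 ])), (101, array([0.245, 0.173, 0.921])), (102, array([0.245, 0.173, 0.92 ])), (103, array([0.246, 0.172, 0.919])), (104, array([0.246, 0.171, 0.917])), (105, array([0.246, 0.171, 0.916])), (106, array([0.252, 0.166, 0.903])), (107, array([0.251, 0.166, 0.902])), (108, array([0.251, 0.165, 0.901])), (109, array([0.252, 0.165, 0.899])), (110, array([0.252, 0.165, 0.898])), (111, array([0.251, 0.165, 0.899]))]
fence 294 [ 0.55932054 -0.09730029  0.07809207] [0.60662921 0.01131518 0.09007453] ((0.5820885896682739, -0.042911313474178314), (0.10977845638990402, 0.020368993282318115), 72.42207336425781)
```

```bash
python3 - <<'E'
from h import *
im=np.load("top0.npz")["im"];d=np.load("top0.npz")["d"]
c=robot.get_calibration("top");P=cloud(c,d)
for cc in(40,150,250,360,402,450):
    q=[(r,*P[r,cc].round(3)) for r in range(100,310) if P[r,cc,2]>.1]; print(cc,q[-6:])
print("hole",onplane(c,398.4,203.9,.025),"pin",onplane(c,274.4,223.7,.061))
im=np.load("scene0.npz")["im"];d=np.load("scene0.npz")["d"];c=robot.get_calibration("scene");P=cloud(c,d)
for u,v in[(355,120),(60,215),(130,120),(360,60),(250,50),(190,130),(390,20)]: print(u,v,P[v,u].round(3))
g=cv2.cvtColor(im,cv2.COLOR_RGB2GRAY)
m=np.zeros(g.shape,bool);m[222:245,270:295]=True;m&=(P[:,:,2]>.036)&(P[:,:,2]<.07)
print("scene pin head centroid",P[m].mean(0),np.argwhere(m).mean(0),m.sum())
E
```

```text
40 [(186, np.float64(0.252), np.float64(0.37), np.float64(0.898)), (187, np.float64(0.251), np.float64(0.369), np.float64(0.899)), (188, np.float64(0.251), np.float64(0.371), np.float64(0.897)), (189, np.float64(0.251), np.float64(0.371), np.float64(0.896)), (230, np.float64(0.244), np.float64(0.393), np.float64(0.861)), (231, np.float64(0.243), np.float64(0.393), np.float64(0.86))]
150 [(168, np.float64(0.251), np.float64(0.317), np.float64(0.898)), (169, np.float64(0.251), np.float64(0.318), np.float64(0.896)), (209, np.float64(0.244), np.float64(0.333), np.float64(0.86)), (210, np.float64(0.243), np.float64(0.333), np.float64(0.86)), (296, np.float64(0.259), np.float64(0.486), np.float64(0.462)), (308, np.float64(0.242), np.float64(0.487), np.float64(0.462))]
250 [(149, np.float64(0.251), np.float64(0.268), np.float64(0.897)), (150, np.float64(0.251), np.float64(0.268), np.float64(0.896)), (190, np.float64(0.244), np.float64(0.275), np.float64(0.86)), (191, np.float64(0.243), np.float64(0.276), np.float64(0.86)), (276, np.float64(0.259), np.float64(0.341), np.float64(0.46)), (287,
[... 891 characters left out ...]
(1.094)), (149, np.float64(0.245), np.float64(0.156), np.float64(0.861)), (150, np.float64(0.244), np.float64(0.156), np.float64(0.861)), (151, np.float64(0.244), np.float64(0.156), np.float64(0.861)), (152, np.float64(0.243), np.float64(0.156), np.float64(0.861)), (235, np.float64(0.259), np.float64(0.037), np.float64(0.459))]
hole [0.4347598  0.00044764 0.025     ] pin [0.43734856 0.32216392 0.061     ]
355 120 [ 0.758 -0.038  0.109]
60 215 [0.155 0.604 0.337]
130 120 [0.16  0.538 0.398]
360 60 [ 0.895 -0.14   0.234]
250 50 [0.894 0.195 0.3  ]
190 130 [0.764 0.402 0.167]
390 20 [ 1.398 -0.614  0.258]
scene pin head centroid [0.43285233 0.32506355 0.05269507] [233.15346535 282.10891089] 202
```

The thin lines are the edges of a glass sash in the plane x≈0.25, from z≈0.46 to 0.86. So the arm has to pass under 0.46. I need the link geometry.

```bash
python3 - <<'E'
from h import *
for n in("top","scene"):
    d=np.load(n+"0.npz")["d"];c=robot.get_calibration(n);P=cloud(c,d)
    q=P[d>0]
    s=q[(q[:,2]>.44)&(q[:,2]<.48)&(q[:,0]>.235)&(q[:,0]<.27)]
    if len(s):print(n,"sash low",s.min(0),s.max(0))
    # arm: project on radial direction of base azimuth
    a=1.1976;r=q[:,0]*np.cos(a)+q[:,1]*np.sin(a);w=-q[:,0]*np.sin(a)+q[:,1]*np.cos(a)
    k=(abs(w)<.15)&(q[:,2]>.15)&(q[:,0]<.24)
    for lo in np.arange(-.2,.9,.05):
        m=k&(r>=lo)&(r<lo+.05)
        if m.sum()>5: print(n,"r%.2f"%lo,m.sum(),"z %.3f %.3f  w %.3f %.3f"%(*np.percentile(q[m,2],[1,99]),*np.percentile(w[m],[1,99])))
E
python3 -c "
import plant,inspect;from plant import robot;print([x for x in dir(robot) if x[0]!='_'])"
```

```text
top sash low [ 0.23543011 -0.19019288  0.44009123] [0.26668374 0.647153   0.47998242]
top r-0.10 93 z 0.347 0.396  w -0.085 -0.021
top r-0.05 1485 z 0.359 0.397  w -0.091 -0.015
top r-0.00 2231 z 0.172 0.397  w -0.091 -0.007
top r0.05 2247 z 0.154 0.396  w -0.089 0.022
top r0.15 30 z 0.619 0.645  w -0.012 -0.011
top r0.20 416 z 0.612 0.678  w -0.012 -0.008
top r0.25 1165 z 0.609 0.971  w -0.150 0.001
top r0.30 1243 z 0.609 0.671  w -0.009 0.011
top r0.35 2072 z 0.578 0.657  w -0.012 0.021
top r0.40 1771 z 0.565 0.652  w -0.012 0.023
top r0.45 1376 z 0.560 0.650  w -0.012 0.006
top r0.50 1949 z 0.324 0.649  w -0.012 0.080
top r0.55 7778 z 0.344 0.647  w -0.015 0.079
top r0.60 486 z 0.566 0.645  w -0.015 0.025
scene sash low [0.24094219 0.32046029 0.46120396] [0.26167805 0.53015739 0.46290754]
scene r-0.00 569 z 0.153 0.375  w -0.091 0.049
scene r0.05 8478 z 0.152 0.355  w -0.087 0.044
scene r0.50 5542 z 0.226 0.346  w 0.015 0.083
scene r0.55 21369 z 0.317 0.482  w 0.032 0.094
scene r0.60 8372 z 0.224 0.460  w 0.036 0.094
scene r0.65 2577 z 0.228 0.346  w 0.023 0.093
['IKError', 'close_job', 'get_calibration', 'read_camera', 'read_state']
```

Call:
arm_command --targets '[{"x": 0, "y": 0, "z": -0.08}, {"x": -0.03, "y": 0, "z": -0.16}, {"x": -0.06, "y": 0, "z": -0.2}, {"x": -0.06, "y": 0, "z": -0.2}]'

```text
schema error: expected keys x, y, z, rx, ry, rz, claw
```

```bash
cat > rec.py <<'E'
from h import *
s=robot.read_state();print(s['t'],s['q'].round(4),s['tool_pos'].round(4),s['orientation'].round(4),s['force'].round(2))
open("rec.txt","a").write(" ".join(map(str,[*s['q'],*s['tool_pos'],*s['orientation']]))+"\n")
E
echo "1.19761028e+00 1.31131973e-01 1.48927086e+00 -7.97239011e-06 1.52299112e+00 -8.53981238e-02 0.17008269 0.57482794 0.23160948 -4.50439444e-01 -3.10872604e+00 2.75791097e-03">rec.txt
python3 rec.py
```

```text
0.1 [ 1.1976  0.1311  1.4892  0.      1.523  -0.0854] [0.1701 0.5749 0.2317] [-4.5040e-01 -3.1087e+00  2.6000e-03] [-0.09 -0.88  0.09]
```

Call:
arm_command --targets '[{"rx": 0.06, "ry": -0.018}, {"rx": 0.12, "ry": -0.036}, {"rx": 0.15, "ry": -0.045, "y": 0.05}, {"rx": 0.15, "ry": -0.045, "y": 0.1}, {"rx": 0.15, "ry": -0.045, "y": 0.1}]'

```text
schema error: expected keys x, y, z, rx, ry, rz, claw
```

```bash
python3 rec.py
```

```text
0.1 [ 1.1976  0.1311  1.4892  0.      1.523  -0.0854] [0.1701 0.5749 0.2317] [-4.5040e-01 -3.1087e+00  2.6000e-03] [-0.09 -0.88  0.09]
```

Call:
arm_command --targets '[{"y": -0.08, "z": 0.05}, {"y": -0.16, "z": 0.1}, {"y": -0.2, "z": 0.1, "x": -0.1}, {"y": -0.2, "z": 0.1, "x": -0.1}]'

```text
schema error: expected keys x, y, z, rx, ry, rz, claw
```

```bash
python3 rec.py; python3 - <<'E'
import numpy as np
D=np.loadtxt("rec.txt");A=[];b=[]
for r in D:
    q=r[:6];p=r[6:9]
    rad=p[0]*np.cos(q[0])+p[1]*np.sin(q[0]); lat=-p[0]*np.sin(q[0])+p[1]*np.cos(q[0])
    a1,a2,a3=q[1],q[1]+q[2],q[1]+q[2]+q[4]; print("lat",lat,"rad",rad,"a3",a3)
    A+= [[1,0,np.sin(a1),np.sin(a2),np.cos(a2),np.sin(a3)],[0,1,np.cos(a1),np.cos(a2),-np.sin(a2),np.cos(a3)]];b+=[rad,p[2]]
x,res,rk,sv=np.linalg.lstsq(np.array(A),np.array(b),rcond=None);print(x,res,rk,sv)
A=np.array(A)[:,[1,2,3,5]];x,res,rk,sv=np.linalg.lstsq(A,np.array(b),rcond=None);print("no a,e",x,res,rk,sv)
E
```

```text
0.1 [ 1.1976  0.1311  1.4892  0.      1.523  -0.0854] [0.1701 0.5749 0.2317] [-4.5040e-01 -3.1087e+00  2.6000e-03] [-0.09 -0.88  0.09]
lat 0.0511971048880758 rad 0.5972722482196533 a3 3.143393953
lat 0.05120436161983696 rad 0.5973191919559714 a3 3.1432777259021902
lat 0.05120436161983696 rad 0.5973191919559714 a3 3.1432777259021902
lat 0.05120436161983696 rad 0.5973191919559714 a3 3.1432777259021902
[0.00809078 0.37199577 0.29706067 0.56154839 0.20477322 0.20253053] [] 4 [3.99581722e+00 2.83433320e+00 9.63572226e-05 7.47975498e-05
 4.00079360e-21 1.14004813e-21]
no a,e [0.32129174 0.36900042 0.55047157 0.42821955] [6.88709506e-41] 4 [3.45760076e+00 2.01121779e+00 7.67661618e-05 8.97617151e-06]
```

All keys are required in every row. I'll redo those moves.

Call:
arm_command --targets '[{"x": 0, "y": 0, "z": -0.08, "rx": 0, "ry": 0, "rz": 0, "claw": 0}, {"x": -0.03, "y": 0, "z": -0.16, "rx": 0, "ry": 0, "rz": 0, "claw": 0}, {"x": -0.06, "y": 0, "z": -0.2, "rx": 0, "ry": 0, "rz": 0, "claw": 0}, {"x": -0.06, "y": 0, "z": -0.2, "rx": 0, "ry": 0, "rz": 0, "claw": 0}]'

```text
t: 0.43
tool_pos: [0.1368, 0.5708, 0.1252]
orientation: [-0.448, -3.106, 0.018]
force: [-0.6, -0.4, -0.6]
opening: 0.093
gripper_force: 0.0
```

```bash
sed -i 2,4d rec.txt; python3 rec.py
```

```text
0.4333 [ 1.2477e+00  1.8150e-01  1.6315e+00  1.0000e-03  1.3406e+00 -3.6600e-02] [0.1368 0.5708 0.1252] [-0.4483 -3.1063  0.0183] [-0.64 -0.43 -0.58]
```

Call:
arm_command --targets '[{"x": 0, "y": 0, "z": 0, "rx": 0.06, "ry": -0.018, "rz": 0, "claw": 0}, {"x": 0, "y": 0, "z": 0, "rx": 0.12, "ry": -0.036, "rz": 0, "claw": 0}, {"x": 0, "y": 0.06, "z": 0, "rx": 0.15, "ry": -0.045, "rz": 0, "claw": 0}, {"x": 0, "y": 0.1, "z": 0, "rx": 0.15, "ry": -0.045, "rz": 0, "claw": 0}, {"x": 0, "y": 0.1, "z": 0, "rx": 0.15, "ry": -0.045, "rz": 0, "claw": 0}]'

```text
t: 0.85
tool_pos: [0.1405, 0.6269, 0.1343]
orientation: [0.438, 3.026, 0.483]
force: [-0.3, 1.1, 0.4]
opening: 0.093
gripper_force: 0.0
```

```bash
python3 rec.py
```

```text
0.85 [ 1.2687  0.0281  1.8133  0.004   0.9835 -0.0164] [0.1405 0.6269 0.1343] [0.4378 3.0258 0.4828] [-0.3   1.05  0.4 ]
```

Call:
arm_command --targets '[{"x": 0, "y": -0.08, "z": 0.04, "rx": 0, "ry": 0, "rz": 0, "claw": 0}, {"x": 0, "y": -0.16, "z": 0.06, "rx": 0, "ry": 0, "rz": 0, "claw": 0}, {"x": 0, "y": -0.2, "z": 0.06, "rx": 0, "ry": 0, "rz": 0, "claw": 0}, {"x": 0, "y": -0.2, "z": 0.06, "rx": 0, "ry": 0, "rz": 0, "claw": 0}]'

```text
t: 1.18
tool_pos: [0.1409, 0.523, 0.1639]
orientation: [0.439, 3.026, 0.477]
force: [0.5, -0.2, -1.1]
opening: 0.0928
gripper_force: 0.0
```

```bash
python3 rec.py; cat > fit.py <<'E'
import numpy as np
D=np.loadtxt("rec.txt");A=[];b=[]
for r in D:
    q=r[:6];p=r[6:9]
    rad=p[0]*np.cos(q[0])+p[1]*np.sin(q[0]); lat=-p[0]*np.sin(q[0])+p[1]*np.cos(q[0])
    a1,a2,a3=q[1],q[1]+q[2],q[1]+q[2]+q[4]; print("lat %.4f rad %.4f a3 %.3f q4 %.3f"%(lat,rad,a3,q[3]))
    A+= [[1,0,np.sin(a1),np.sin(a2),np.cos(a2),np.sin(a3)],[0,1,np.cos(a1),np.cos(a2),-np.sin(a2),np.cos(a3)]];b+=[rad,p[2]]
A=np.array(A);b=np.array(b)
for k in(range(6),[1,2,3,5],[1,2,3,4,5]):
    x,res,rk,sv=np.linalg.lstsq(A[:,list(k)],b,rcond=None);print(list(k),x.round(4),res,sv.round(3))
E
python3 fit.py
```

```text
1.1833 [ 1.1964 -0.2915  2.0465  0.0279  1.0747 -0.0958] [0.1409 0.523  0.1639] [0.4389 3.0262 0.4771] [ 0.47 -0.18 -1.08]
lat 0.0512 rad 0.5973 a3 3.143 q4 -0.000
lat 0.0515 rad 0.5847 a3 3.154 q4 0.001
lat 0.0524 rad 0.6403 a3 2.825 q4 0.004
lat 0.0601 rad 0.5383 a3 2.830 q4 0.028
[0, 1, 2, 3, 4, 5] [0.     0.3182 0.369  0.5534 0.0616 0.3635] [1.07784766e-08] [3.972 2.835 0.362 0.183 0.119 0.074]
[1, 2, 3, 5] [0.2445 0.35   0.5469 0.3318] [6.7754135e-05] [3.484 1.939 0.27  0.167]
[1, 2, 3, 4, 5] [0.3182 0.369  0.5534 0.0616 0.3635] [1.07794505e-08] [3.97  2.017 0.362 0.182 0.077]
```

```bash
cat >> h.py <<'E'
def Rt(phi,th):
    p,t=np.radians([phi,th]);z=np.array([np.sin(t)*np.cos(p),np.sin(t)*np.sin(p),-np.cos(t)]);y=np.array([-np.sin(p),np.cos(p),0]);return np.stack([np.cross(y,z),y,z],1)
def turn(phi,th,s=None):
    s=s or robot.read_state();return cv2.Rodrigues(Rt(phi,th)@cv2.Rodrigues(s['orientation'])[0].T)[0].ravel()/2
def chk(p,phi,th):
    W=np.array(p)-.3635*Rt(phi,th)[:,2];r=np.sqrt(W[0]**2+W[1]**2-.051**2);d=np.hypot(r,W[2]-.318)
    Le=np.hypot(.5534,.0616);al=np.arctan2(W[2]-.318,r)+np.arccos((.369**2+d*d-Le**2)/(2*.369*d))
    E=np.array([.369*np.cos(al),.318+.369*np.sin(al)]);sl=np.arctan2(E[1]-W[2],r-E[0])-np.arctan2(.0616,.5534)
    f=r/np.hypot(W[0],W[1]);top=W[2]+max(0,(W[0]-.25)/ (W[0]/r))*np.tan(sl)+.06/np.cos(sl)
    print("W",W.round(3),"d %.3f (>.303) top at sash %.3f (<.46)"%(d,top))
E
python3 - <<'E'
from h import *
print(turn(-50,45))
for a in[((.14,.52,.16),-50,45),((.437,.322,.10),-50,45),((.437,.322,.052),-50,45),((.437,.322,.11),-50,45),((.435,0,.11),-50,45),((.435,0,.052),-50,45),((.435,0,.052),-45,40),((.49,-.02,.06),-16.5,33),((.50,-.02,.05),-16.5,33),((.50,-.02,.05),-16.5,30),((.50,-.02,.05),-16.5,36)]: print(a);chk(*a)
E
```

```text
[-0.34373444 -0.24830325 -0.33640024]
((0.14, 0.52, 0.16), -50, 45)
W [-0.025  0.717  0.417] d 0.722 (>.303) top at sash 2.705 (<.46)
((0.437, 0.322, 0.1), -50, 45)
W [0.272 0.519 0.357] d 0.585 (>.303) top at sash 0.449 (<.46)
((0.437, 0.322, 0.052), -50, 45)
W [0.272 0.519 0.309] d 0.584 (>.303) top at sash 0.409 (<.46)
((0.437, 0.322, 0.11), -50, 45)
W [0.272 0.519 0.367] d 0.586 (>.303) top at sash 0.457 (<.46)
((0.435, 0, 0.11), -50, 45)
W [0.27  0.197 0.367] d 0.334 (>.303) top at sash 0.445 (<.46)
((0.435, 0, 0.052), -50, 45)
W [0.27  0.197 0.309] d 0.330 (>.303) top at sash 0.399 (<.46)
((0.435, 0, 0.052), -45, 40)
W [0.27  0.165 0.33 ] d 0.312 (>.303) top at sash 0.413 (<.46)
((0.49, -0.02, 0.06), -16.5, 33)
W [0.3   0.036 0.365] d 0.302 (>.303) top at sash 0.451 (<.46)
((0.5, -0.02, 0.05), -16.5, 33)
W [0.31  0.036 0.355] d 0.310 (>.303) top at sash 0.450 (<.46)
((0.5, -0.02, 0.05), -16.5, 30)
W [0.326 0.032 0.365] d 0.327 (>.303) top at sash 0.466 (<.46)
((0.5, -0.02, 0.05), -16.5, 36)
W [0.295 0.041 0.344] d 0.295 (>.303) top at sash 0.433 (<.46)
```

```bash
python3 - <<'E'
from h import *
print(turn(-50,50)); chk((.437,.322,.11),-50,50);chk((.435,0,.11),-50,50);chk((.435,0,.052),-50,50)
E
```

```text
[-0.36646973 -0.28643511 -0.33965331]
W [0.258 0.535 0.344] d 0.593 (>.303) top at sash 0.422 (<.46)
W [0.256 0.213 0.344] d 0.330 (>.303) top at sash 0.416 (<.46)
W [0.256 0.213 0.286] d 0.331 (>.303) top at sash 0.369 (<.46)
```

Call:
arm_command --targets '[{"x": 0, "y": -0.02, "z": 0, "rx": -0.037, "ry": -0.029, "rz": -0.034, "claw": 0}, {"x": 0, "y": -0.05, "z": -0.01, "rx": -0.073, "ry": -0.057, "rz": -0.068, "claw": 0}, {"x": 0, "y": -0.07, "z": -0.02, "rx": -0.11, "ry": -0.086, "rz": -0.102, "claw": 0}, {"x": 0, "y": -0.09, "z": -0.03, "rx": -0.146, "ry": -0.114, "rz": -0.136, "claw": 0}, {"x": 0, "y": -0.1, "z": -0.04, "rx": -0.183, "ry": -0.143, "rz": -0.17, "claw": 0}, {"x": 0, "y": -0.12, "z": -0.05, "rx": -0.22, "ry": -0.172, "rz": -0.204, "claw": 0}, {"x": 0, "y": -0.13, "z": -0.06, "rx": -0.256, "ry": -0.2, "rz": -0.238, "claw": 0}, {"x": 0, "y": -0.14, "z": -0.07, "rx": -0.293, "ry": -0.229, "rz": -0.272, "claw": 0}, {"x": 0, "y": -0.15, "z": -0.08, "rx": -0.33, "ry": -0.258, "rz": -0.306, "claw": 0}, {"x": 0, "y": -0.15, "z": -0.08, "rx": -0.366, "ry": -0.286, "rz": -0.34, "claw": 0}]'

```text
t: 2.02
tool_pos: [0.1397, 0.451, 0.1226]
orientation: [0.979, 2.091, -0.456]
force: [-0.1, -0.4, -0.1]
opening: 0.0931
gripper_force: 0.0
```

```bash
python3 rec.py; python3 -c "
from h import *
print(turn(-50,50),robot.get_calibration('wrist'))"
```

```text
2.0167 [ 1.5528  0.5227  1.469  -0.549   1.8414  0.903 ] [0.1397 0.451  0.1226] [ 0.9793  2.0908 -0.4563] [-0.06 -0.38 -0.06]
[0.00043708 0.00123264 0.00139788] {'intrinsics': array([[359.0359973 ,   0.        , 320.71114426],
       [  0.        , 359.0359973 , 196.08899927],
       [  0.        ,   0.        ,   1.        ]]), 'origin': array([0.0371845 , 0.57261984, 0.16959384]), 'orientation': array([-1.06866601, -0.38825751,  0.61933682])}
```

Call:
arm_command --targets '[{"x": 0.07, "y": -0.03, "z": -0.01, "rx": 0, "ry": 0, "rz": 0, "claw": 0}, {"x": 0.14, "y": -0.06, "z": -0.02, "rx": 0, "ry": 0, "rz": 0, "claw": 0}, {"x": 0.21, "y": -0.09, "z": -0.03, "rx": 0, "ry": 0, "rz": 0, "claw": 0}, {"x": 0.28, "y": -0.12, "z": -0.045, "rx": 0, "ry": 0, "rz": 0, "claw": 0}, {"x": 0.35, "y": -0.15, "z": -0.045, "rx": 0, "ry": 0, "rz": 0, "claw": 0}, {"x": 0.42, "y": -0.18, "z": -0.045, "rx": 0, "ry": 0, "rz": 0, "claw": 0}, {"x": 0.49, "y": -0.21, "z": -0.045, "rx": 0, "ry": 0, "rz": 0, "claw": 0}, {"x": 0.56, "y": -0.24, "z": -0.045, "rx": 0, "ry": 0, "rz": 0, "claw": 0}, {"x": 0.594, "y": -0.258, "z": -0.045, "rx": 0, "ry": 0, "rz": 0, "claw": 0}, {"x": 0.594, "y": -0.258, "z": -0.045, "rx": 0, "ry": 0, "rz": 0, "claw": 0}]'

```text
t: 2.85
tool_pos: [0.441, 0.3199, 0.1013]
orientation: [0.984, 2.093, -0.454]
force: [-0.2, 0.4, 0.4]
opening: 0.0932
gripper_force: 0.0
```

```bash
python3 rec.py; python3 fit.py | tail -3; python3 - <<'E'
from h import *
im,d,c=snap("wrist","pics/w1.png")
np.savez("w1.npz",im=im,d=d)
E
```

```text
2.85 [ 1.0267  0.3882  1.6935 -0.8138  1.4726  0.5973] [0.441  0.3199 0.1013] [ 0.9838  2.0928 -0.4541] [-0.19  0.43  0.37]
[0, 1, 2, 3, 4, 5] [0.2386 0.2578 0.3348 0.3133 0.0438 0.326 ] [0.00263626] [4.841 3.457 0.679 0.262 0.23  0.189]
[1, 2, 3, 5] [0.2582 0.3983 0.5392 0.37  ] [0.01017112] [4.221 2.397 0.631 0.199]
[1, 2, 3, 4, 5] [ 0.2338  0.3922  0.5306 -0.0356  0.3763] [0.01007065] [4.835 2.465 0.676 0.23  0.193]
```

View pics/w1.png

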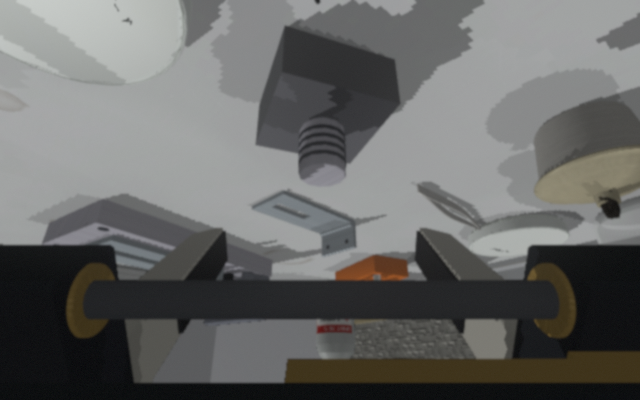

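The wrist view is inverted. The pin head, with its grooved rim, is at (322,155) on the stand and centred between the fingertips at (225,240) and (417,240). Next I'll measure its axis from the wrist depth.

```bash
python3 - <<'E'
from h import *
d=np.load("w1.npz")["d"];c=robot.get_calibration("wrist");P=cloud(c,d);s=robot.read_state();print(s['tool_pos'])
m=np.zeros(d.shape,bool);m[110:190,290:355]=True
q=P[m&(P[:,:,2]>.036)&(P[:,:,2]<.058)];print(len(q),q.min(0),q.max(0))
from scipy.optimize import least_squares
f=least_squares(lambda x:np.hypot(q[:,0]-x[0],q[:,1]-x[1])-.012,[.437,.322],loss='soft_l1',f_scale=.001);print("axis",f.x,np.abs(f.fun).mean())
t=P[m&(P[:,:,2]>.0595)&(P[:,:,2]<.064)];print("top",len(t),t.mean(0),(t[:,:2].max(0)+t[:,:2].min(0))/2)
R=cv2.Rodrigues(s['orientation'])[0];p=np.array([*f.x,.052]);print("offset in tool",R.T@(p-s['tool_pos']))
n=(p-s['tool_pos'])/.5;print("move",n)
E
```

```text
[0.43923581 0.3207386  0.10092379]
1741 [0.42409598 0.31575124 0.0360169 ] [0.44760263 0.33605433 0.05798408]
axis [0.43704782 0.32283652] 0.00037593181846203185
top 912 [0.43579025 0.32442291 0.06069696] [0.43657175 0.32321878]
offset in tool [ 0.03934193 -0.00045329  0.02923581]
move [-0.00437599  0.00419583 -0.09784757]
```

Call:
arm_command --targets '[{"x": 0, "y": 0, "z": -0.05, "rx": 0, "ry": 0, "rz": 0, "claw": 0}, {"x": 0, "y": 0, "z": -0.098, "rx": 0, "ry": 0, "rz": 0, "claw": 0}, {"x": 0, "y": 0, "z": -0.098, "rx": 0, "ry": 0, "rz": 0, "claw": 0}, {"x": 0, "y": 0, "z": -0.098, "rx": 0, "ry": 0, "rz": 0, "claw": 0}, {"x": 0, "y": 0, "z": -0.098, "rx": 0, "ry": 0, "rz": 0, "claw": 0}]'

```text
t: 3.32
tool_pos: [0.4372, 0.3225, 0.0522]
orientation: [0.977, 2.096, -0.453]
force: [-0.3, -0.4, -0.1]
opening: 0.093
gripper_force: 0.0
```

Call:
arm_command --targets '[{"x": 0, "y": 0, "z": 0, "rx": 0, "ry": 0, "rz": 0, "claw": 220}, {"x": 0, "y": 0, "z": 0, "rx": 0, "ry": 0, "rz": 0, "claw": 220}, {"x": 0, "y": 0, "z": 0, "rx": 0, "ry": 0, "rz": 0, "claw": 220}, {"x": 0, "y": 0, "z": 0, "rx": 0, "ry": 0, "rz": 0, "claw": 220}, {"x": 0, "y": 0, "z": 0, "rx": 0, "ry": 0, "rz": 0, "claw": 220}, {"x": 0, "y": 0, "z": 0, "rx": 0, "ry": 0, "rz": 0, "claw": 220}, {"x": 0, "y": 0, "z": 0, "rx": 0, "ry": 0, "rz": 0, "claw": 220}, {"x": 0, "y": 0, "z": 0, "rx": 0, "ry": 0, "rz": 0, "claw": 220}]' --squeeze 25

```text
t: 3.98
tool_pos: [0.4373, 0.3213, 0.0511]
orientation: [0.978, 2.096, -0.454]
force: [-0.2, 0.3, 0.2]
opening: 0.044
gripper_force: 0.0
```

Call:
arm_command --targets '[{"x": 0, "y": 0, "z": 0, "rx": 0, "ry": 0, "rz": 0, "claw": 220}, {"x": 0, "y": 0, "z": 0, "rx": 0, "ry": 0, "rz": 0, "claw": 220}, {"x": 0, "y": 0, "z": 0, "rx": 0, "ry": 0, "rz": 0, "claw": 220}, {"x": 0, "y": 0, "z": 0, "rx": 0, "ry": 0, "rz": 0, "claw": 220}, {"x": 0, "y": 0, "z": 0, "rx": 0, "ry": 0, "rz": 0, "claw": 220}, {"x": 0, "y": 0, "z": 0, "rx": 0, "ry": 0, "rz": 0, "claw": 220}]'

```text
t: 4.48
tool_pos: [0.4373, 0.3214, 0.0511]
orientation: [0.978, 2.096, -0.454]
force: [0.3, 1.1, -0.3]
opening: 0.0238
gripper_force: 24.8
```

Call:
arm_command --targets '[{"x": 0, "y": 0, "z": 0.06, "rx": 0, "ry": 0, "rz": 0, "claw": 220}, {"x": 0, "y": 0, "z": 0.12, "rx": 0, "ry": 0, "rz": 0, "claw": 220}, {"x": 0, "y": -0.07, "z": 0.12, "rx": 0, "ry": 0, "rz": 0, "claw": 220}, {"x": 0, "y": -0.14, "z": 0.12, "rx": 0, "ry": 0, "rz": 0, "claw": 220}, {"x": -0.01, "y": -0.21, "z": 0.12, "rx": 0, "ry": 0, "rz": 0, "claw": 220}, {"x": -0.02, "y": -0.28, "z": 0.12, "rx": 0, "ry": 0, "rz": 0, "claw": 220}, {"x": -0.03, "y": -0.35, "z": 0.12, "rx": 0, "ry": 0, "rz": 0, "claw": 220}, {"x": -0.04, "y": -0.42, "z": 0.12, "rx": 0, "ry": 0, "rz": 0, "claw": 220}, {"x": -0.044, "y": -0.49, "z": 0.12, "rx": 0, "ry": 0, "rz": 0, "claw": 220}, {"x": -0.044, "y": -0.55, "z": 0.12, "rx": 0, "ry": 0, "rz": 0, "claw": 220}]'

```text
t: 5.32
tool_pos: [0.4142, 0.0443, 0.1105]
orientation: [0.978, 2.096, -0.455]
force: [0.9, -0.1, -0.5]
opening: 0.0246
gripper_force: 24.1
```

Call:
arm_command --targets '[{"x": 0, "y": -0.04, "z": 0, "rx": 0, "ry": 0, "rz": 0, "claw": 220}, {"x": 0, "y": -0.04, "z": 0, "rx": 0, "ry": 0, "rz": 0, "claw": 220}, {"x": 0, "y": -0.04, "z": 0, "rx": 0, "ry": 0, "rz": 0, "claw": 220}]'

```text
t: 5.57
tool_pos: [0.415, 0.0254, 0.1112]
orientation: [0.981, 2.095, -0.454]
force: [0.4, 0.5, -0.1]
opening: 0.0244
gripper_force: 24.1
```

```bash
python3 rec.py;  python3 - <<'E'
from h import *
im,d,c=snap("wrist"); np.savez("w2.npz",im=im,d=d)
im2,d2,c2=snap("top"); np.savez("top2.npz",im=im2,d=d2)
a=cv2.resize(im2[120:260,340:440],None,fx=4,fy=4,interpolation=2)
o=np.zeros((560,800,3),np.uint8);o[:,:400]=a;o[:250,400:]=cv2.resize(im,(400,250),interpolation=3)
cv2.imwrite("pics/c2.png",o[:,:,::-1])
E
```

```text
5.5667 [ 0.6365 -0.3406  2.414  -0.9529  1.2122  0.3671] [0.415  0.0254 0.1112] [ 0.981   2.0947 -0.454 ] [ 0.39  0.48 -0.14]
```

View pics/c2.png

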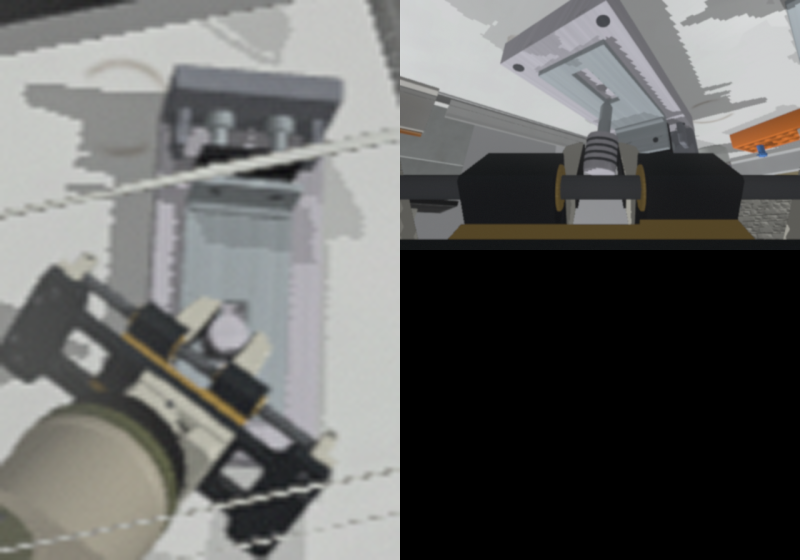

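The top crop shows the pin held just short of the slot. The wrist inset shows the slot from (282,120) to (349,163) in full pixels, with the pin tip in front of it. I'll zoom in there.

```bash
python3 - <<'E'
from h import *
im=np.load("w2.npz")["im"]
cv2.imwrite("pics/c3.png",cv2.resize(im[90:190,250:390],None,fx=5,fy=5,interpolation=2)[:,:,::-1])
c=robot.get_calibration("wrist");d=np.load("w2.npz")["d"];P=cloud(c,d)
# pin shaft axis from points
m=np.zeros(d.shape,bool);m[140:230,290:360]=True
s=robot.read_state();print(s['tool_pos'])
for lo,hi in[(.062,.068),(.068,.078),(.078,.09),(.094,.105),(.105,.118)]:
    q=P[m&(P[:,:,2]>lo)&(P[:,:,2]<hi)];
    if len(q):print(lo,len(q),q.mean(0).round(4),q.min(0).round(4),q.max(0).round(4))
E
```

```text
[0.41559918 0.02686776 0.1114929 ]
0.062 82 [0.4163 0.032  0.0661] [0.4132 0.0274 0.0623] [0.4215 0.0344 0.068 ]
0.068 351 [0.4156 0.032  0.073 ] [0.4122 0.0259 0.0682] [0.4221 0.0348 0.078 ]
0.078 451 [0.4147 0.0313 0.084 ] [0.4112 0.0252 0.078 ] [0.4216 0.0342 0.09  ]
0.094 835 [0.4099 0.0345 0.0981] [0.403  0.0131 0.094 ] [0.4315 0.0402 0.1032]
```

View pics/c3.png

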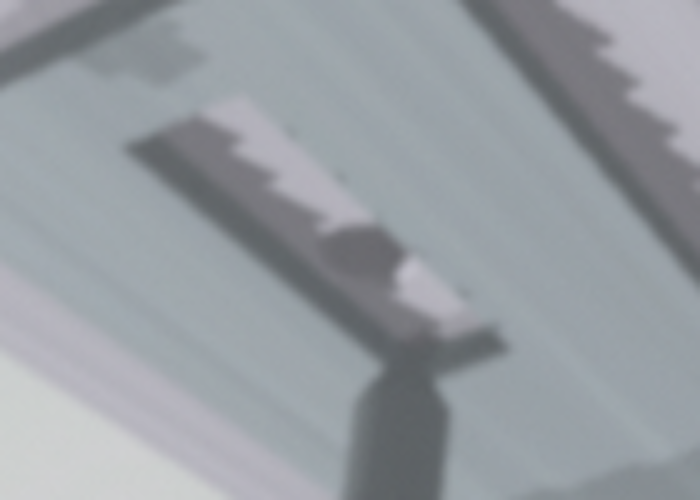

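Crop c3: the hole mouth is at about (363,250), which is wrist pixel (322.2,139.6). The pin tip is at (400,360).

```bash
python3 - <<'E'
from h import *
from scipy.optimize import least_squares
c=robot.get_calibration("wrist");d=np.load("w2.npz")["d"];im=np.load("w2.npz")["im"];P=cloud(c,d);s=robot.read_state();print(s['tool_pos'])
for u,v in[(322.2,139.6),(313.6,139.6),(330.6,139.6),(322.2,134.6),(322.2,144.6)]: print("hole",onplane(c,u,v,.025).round(4))
m=np.zeros(d.shape,bool);m[140:230,290:360]=True
q=P[m&(P[:,:,2]>.069)&(P[:,:,2]<.090)]
z=q[:,2]-.08
f=least_squares(lambda x:np.hypot(q[:,0]-x[0]-x[2]*z,q[:,1]-x[1]-x[3]*z)-.005,[.418,.028,0,0],loss='soft_l1',f_scale=.0005)
print("axis at z=.08",f.x.round(4),np.abs(f.fun).mean(), "at tip(.063)",f.x[:2]-f.x[2:]*.017)
# slot edges on z=.031 plane from crop corners
for u,v in[(125,148),(385,365),(245,97),(508,348)]: print("slot",onplane(c,250+u/5-.4,90+v/5-.4,.031).round(4))
E
```

```text
[0.41559918 0.02686776 0.1114929 ]
hole [0.4358 0.0032 0.025 ]
hole [ 4.315e-01 -3.000e-04  2.500e-02]
hole [0.4399 0.0067 0.025 ]
hole [0.4323 0.0073 0.025 ]
hole [ 0.4394 -0.001   0.025 ]
axis at z=.08 [ 0.4174  0.0284 -0.0943 -0.0679] 0.00033718303758547565 at tip(.063) [0.41904803 0.02956511]
slot [0.3971 0.0076 0.031 ]
slot [ 0.4498 -0.0088  0.031 ]
slot [0.4022 0.0232 0.031 ]
slot [0.4596 0.005  0.031 ]
```

```bash
python3 - <<'E'
from h import *
c=robot.get_calibration("wrist");w=np.load("w2.npz");d=w["d"];im=w["im"];P=cloud(c,d);s=robot.read_state()
R=cv2.Rodrigues(s['orientation'])[0];print("y",R[:,1].round(4),"z",R[:,2].round(4))
g=cv2.cvtColor(im,cv2.COLOR_RGB2GRAY).astype(float)
K=np.array(c["intrinsics"])
Ro=cv2.Rodrigues(np.array(c["orientation"]))[0]
def proj(p):
    x=Ro.T@(np.array(p)-c["origin"]);x=K@np.array([x[0],-x[1],-x[2]]);return x[:2]/x[2]
print("TCP px",proj(s['tool_pos']),"head c",proj(s['tool_pos']+[0,0,-.004]))
for z in(.068,.075,.08,.085,.09): print(z,proj([.4156,.0269,z]).round(1))
for v in range(162,216,6):
    m=(P[v,:,2]>.06)&(P[v,:,2]<.125);m[:270]=0;m[380:]=0;u=np.nonzero(m)[0]
    print(v,u.min() if len(u) else None,u.max() if len(u) else None,len(u), P[v,int(u.mean())].round(4) if len(u) else '')
E
```

```text
y [0.7664 0.6423 0.0018] z [ 0.492  -0.5852 -0.6445]
TCP px [322.51549227 256.74801083] head c [322.48025807 248.30952302]
0.068 [322.2 173.8]
0.075 [322.3 185.9]
0.08 [322.3 194.8]
0.085 [322.3 204. ]
0.09 [322.4 213.4]
162 None None 0 
168 323 337 15 [0.4159 0.0326 0.0671]
174 320 339 20 [0.4151 0.0326 0.0709]
180 319 338 20 [0.4143 0.0328 0.0746]
186 319 338 20 [0.4147 0.0323 0.0776]
192 318 337 20 [0.4145 0.0317 0.0807]
198 317 336 20 [0.4138 0.0317 0.0841]
204 316 336 21 [0.4144 0.031  0.0868]
210 312 335 23 [0.4086 0.0356 0.0932]
```

The held pin leans about 6° along the closing direction. I'll roll the tool to make it upright and measure again.

Call:
arm_command --targets '[{"x": 0, "y": 0, "z": 0, "rx": -0.018, "ry": 0.021, "rz": 0, "claw": 220}, {"x": 0, "y": 0, "z": 0, "rx": -0.035, "ry": 0.042, "rz": 0, "claw": 220}, {"x": 0, "y": 0, "z": 0, "rx": -0.035, "ry": 0.042, "rz": 0, "claw": 220}, {"x": 0, "y": 0, "z": 0, "rx": -0.035, "ry": 0.042, "rz": 0, "claw": 220}, {"x": 0, "y": 0, "z": 0, "rx": -0.035, "ry": 0.042, "rz": 0, "claw": 220}]'

```text
t: 6.08
tool_pos: [0.4153, 0.0269, 0.1109]
orientation: [0.932, 2.14, -0.572]
force: [-0.7, 0.5, 0.1]
opening: 0.0238
gripper_force: 24.1
```

```bash
cat > pinm.py <<'E'
from h import *
from scipy.optimize import least_squares
s=robot.read_state();im,d,c=snap("wrist");np.savez("wl.npz",im=im,d=d);P=cloud(c,d)
print(s['t'],"tcp",s['tool_pos'],"force",s['force'],s['opening'])
K=np.array(c["intrinsics"]);Ro=cv2.Rodrigues(np.array(c["orientation"]))[0]
T=s['tool_pos'];m=np.zeros(d.shape,bool);m[140:240,285:365]=True
hz=P[:,:,2]-T[2]
q=P[m&(hz>-.043)&(hz<-.021)&(np.hypot(P[:,:,0]-T[0],P[:,:,1]-T[1])<.025)];z=q[:,2]-T[2]+.03
f=least_squares(lambda x:np.hypot(q[:,0]-x[0]-x[2]*z,q[:,1]-x[1]-x[3]*z)-.005,[T[0],T[1],0,0],loss='soft_l1',f_scale=.0005)
print(len(q),"axis",f.x.round(4),"res",np.abs(f.fun).mean(),"tip",(f.x[:2]-f.x[2:]*.018).round(4),"lowest pin z",np.percentile(q[:,2],.5))
w=P[(P[:,:,2]>T[2]-.06)&m&(hz<-.02)&(np.hypot(P[:,:,0]-T[0],P[:,:,1]-T[1])<.025)];print("lowest",w[:,2].min())
E
python3 pinm.py; python3 - <<'E'
from h import *
im=np.load("wl.npz")["im"];cv2.imwrite("pics/c4.png",cv2.resize(im[100:220,260:400],None,fx=4,fy=4,interpolation=2)[:,:,::-1])
E
```

```text
6.0833 tcp [0.41532763 0.02693832 0.11086286] force [-0.67916724  0.47009766  0.06967337] 0.02382650116894522
780 axis [0.4145 0.0263 0.0035 0.0029] res 0.00034964034009530285 tip [0.4144 0.0262] lowest pin z 0.06813711871693366
lowest 0.06183242580398653
```

View pics/c4.png

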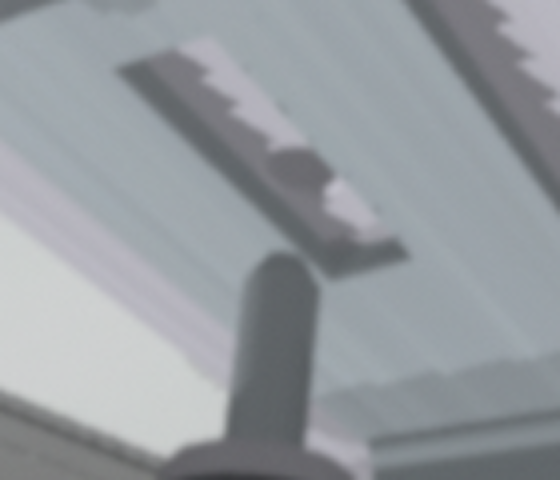

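Pin is now upright. The hole is at crop (302,170), which is wrist pixel (335.1,142.1).

```bash
python3 - <<'E'
from h import *
c=robot.get_calibration("wrist");w=np.load("wl.npz")
g=cv2.cvtColor(w["im"],cv2.COLOR_RGB2GRAY);print(g[132:156,322:348])
for u,v in[(335.1,142.1),(327.2,142.1),(342.6,142.1),(335.1,136.4),(335.1,148)]: print(u,v,onplane(c,u,v,.025).round(4))
c=robot.get_calibration("wrist");K=np.array(c["intrinsics"]);Ro=cv2.Rodrigues(np.array(c["orientation"]))[0]
# project circle of candidate centres
for ctr in[(.4357,.0032),(.4348,.0004)]:
    a=np.linspace(0,2*np.pi,8,endpoint=False);X=np.stack([ctr[0]+.00625*np.cos(a),ctr[1]+.00625*np.sin(a),0*a+.025],1)
    x=(Ro.T@(X-c["origin"]).T);x=K@np.stack([x[0],-x[1],-x[2]]);print(ctr,(x[:2]/x[2]).T.round(1).tolist())
E
```

```text
[[132 141 150 161 169 175 178 180 180 180 179 176 171 167 165 163 165 163
  164 164 165 165 165 165 164 164]
 [125 126 133 141 154 166 174 178 180 180 180 180 176 170 167 163 163 164
  163 164 164 164 165 165 164 164]
 [123 122 125 128 140 154 166 174 179 179 179 179 178 175 167 160 160 162
  163 164 164 163 164 165 165 165]
 [123 124 122 125 133 149 162 170 175 174 173 173 174 172 167 160 159 162
  163 164 164 164 164 165 165 164]
 [123 123 124 124 134 151 161 162 159 158 157 155 155 156 155 152 154 160
  163 164 163 164 164 164 165 165]
 [123 123 124 124 130 142 147 143 137 133 132 130 129 130 132 134 140 151
  160 163 163 164 164 164 164 165]
 [122 123 123 122 123 125 125 120 117 114 114 113 113 113 114 117 125 139
  154 160 163 163 163 163 164 164]
 [121 122 123 122 120 116 113 111 109 110 109 109 109 109 108 110 114 124
  140 153 160 162 164 164 163 164]
 [118 121 124 122 118 114 111 109 109 109 108 108 108 108 109 108 108 113
  125 140 154 160 163 164 163 164]
 [114 118 123 123 119 114 111 110 108 108 108 109 109 107 109 109 106 109
  113 125 142 153 160 163 162 163]
 [108 114 
[... 1287 characters left out ...]
5 177 180]
 [161 158 154 145 132 118 107 102 102 102 101 103 107 113 117 120 121 122
  123 127 132 139 150 160 168 175]
 [161 161 159 155 145 131 117 107 103 101 101 102 103 106 112 117 120 121
  122 123 124 127 132 140 150 160]]
335.1 142.1 [0.4352 0.0015 0.025 ]
327.2 142.1 [ 0.4318 -0.0024  0.025 ]
342.6 142.1 [0.4384 0.0051 0.025 ]
335.1 136.4 [0.4311 0.006  0.025 ]
335.1 148 [ 0.4397 -0.0035  0.025 ]
(0.4357, 0.0032) [[344.6, 145.7], [347.3, 141.8], [344.2, 137.5], [337.0, 135.5], [330.2, 137.0], [327.8, 141.0], [331.0, 145.1], [337.9, 147.0]]
(0.4348, 0.0004) [[340.6, 146.7], [343.2, 142.8], [340.1, 138.7], [333.0, 136.7], [326.2, 138.1], [323.9, 142.1], [327.2, 146.1], [334.0, 148.0]]
```

Call:
arm_command --targets '[{"x": 0.02, "y": -0.025, "z": 0, "rx": 0, "ry": 0, "rz": 0, "claw": 220}, {"x": 0.041, "y": -0.049, "z": 0, "rx": 0, "ry": 0, "rz": 0, "claw": 220}, {"x": 0.041, "y": -0.049, "z": -0.025, "rx": 0, "ry": 0, "rz": 0, "claw": 220}, {"x": 0.041, "y": -0.049, "z": -0.05, "rx": 0, "ry": 0, "rz": 0, "claw": 220}, {"x": 0.041, "y": -0.049, "z": -0.05, "rx": 0, "ry": 0, "rz": 0, "claw": 220}, {"x": 0.041, "y": -0.049, "z": -0.05, "rx": 0, "ry": 0, "rz": 0, "claw": 220}, {"x": 0.041, "y": -0.049, "z": -0.05, "rx": 0, "ry": 0, "rz": 0, "claw": 220}]'

```text
t: 6.72
tool_pos: [0.4358, 0.002, 0.0866]
orientation: [0.933, 2.14, -0.573]
force: [0.1, 0.0, -1.4]
opening: 0.0243
gripper_force: 24.1
```

```bash
python3 pinm.py; python3 - <<'E'
from h import *
im=np.load("wl.npz")["im"];cv2.imwrite("pics/c5.png",cv2.resize(im[100:220,260:400],None,fx=5,fy=5,interpolation=2)[:,:,::-1])
E
```

```text
6.7167 tcp [0.43583466 0.00196864 0.08660159] force [ 0.07513903  0.03799622 -1.40785629] 0.024308824235412627
785 axis [ 0.435   0.0013 -0.0017  0.004 ] res 0.0003496201721754208 tip [0.435  0.0012] lowest pin z 0.043735694307634874
lowest 0.02661317922886508
```

View pics/c5.png

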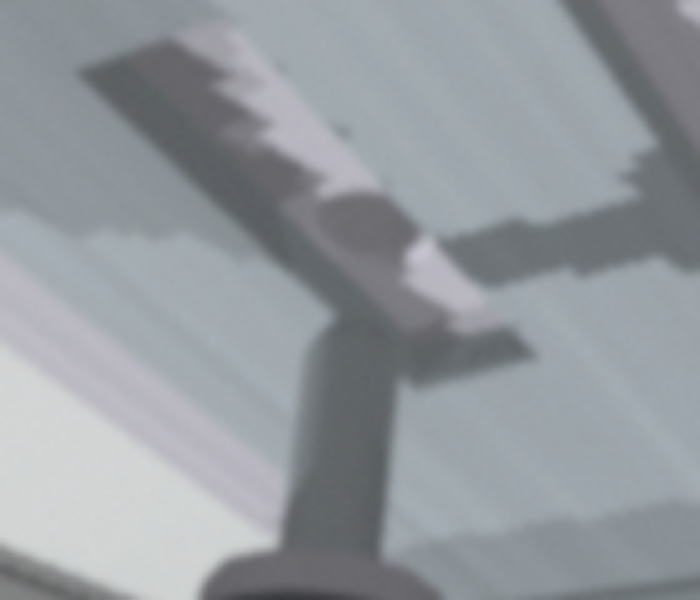

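The tip is just above the slot at crop (355,325). The hole is at (368,225), which is pixel (333.2,144.6).

```bash
python3 - <<'E'
from h import *
c=robot.get_calibration("wrist");g=cv2.cvtColor(np.load("wl.npz")["im"],cv2.COLOR_RGB2GRAY)
print(g[136:154,318:346])
for u,v in[(333.2,144.6),(323.6,144.6),(343,144.6)]: print(u,v,onplane(c,u,v,.025).round(4))
K=np.array(c["intrinsics"]);Ro=cv2.Rodrigues(np.array(c["orientation"]))[0]
ctr=(.435,.0012)
a=np.linspace(0,2*np.pi,8,endpoint=False);X=np.stack([ctr[0]+.00625*np.cos(a),ctr[1]+.00625*np.sin(a),0*a+.025],1)
x=(Ro.T@(X-c["origin"]).T);x=K@np.stack([x[0],-x[1],-x[2]]);x=x[:2]/x[2];print(x.T.round(1).tolist(),x.min(1),x.max(1),x.mean(1))
E
```

```text
[[105 109 115 120 127 138 153 165 176 181 181 181 179 180 179 179 178 170
  162 156 162 166 167 166 167 166 166 168]
 [106 109 112 120 130 146 164 173 176 176 175 171 166 165 164 166 167 166
  160 157 161 165 167 167 166 166 167 167]
 [109 111 116 121 131 147 162 167 165 159 154 149 145 141 141 143 145 148
  148 150 158 164 167 167 168 167 165 166]
 [115 118 123 125 128 137 146 147 141 133 128 124 121 120 120 120 122 124
  127 135 146 158 163 166 167 166 166 166]
 [121 123 124 125 126 128 126 123 118 115 112 112 111 112 111 112 112 112
  114 119 131 147 157 164 166 167 166 167]
 [122 124 124 125 124 121 116 113 112 110 110 109 110 111 111 110 110 110
  111 112 118 130 146 158 163 166 166 166]
 [121 123 123 125 123 119 115 113 111 111 111 110 110 109 110 110 109 110
  109 110 111 116 130 145 157 164 166 165]
 [117 121 125 125 123 119 115 112 111 111 110 111 109 109 110 110 110 110
  110 110 109 109 116 129 145 158 163 166]
 [111 116 122 124 125 119 115 113 113 111 110 109 109 110 111 110 109 110
  110 109 108 108 109 116 129 146 157 163]
 [106 111 117 123 125 123 116 114 111 110 109 1
[... 625 characters left out ...]
 113 126 154 178 191 196 194]
 [ 99 101 102 103 102 104 107 112 119 124 123 123 123 120 120 118 119 117
  116 114 114 117 133 162 184 194 194 191]
 [102 101 103 102 103 102 103 106 111 116 121 122 124 122 122 122 120 121
  118 118 116 119 135 160 179 187 188 187]
 [108 106 104 103 102 103 103 103 105 110 116 120 122 123 123 122 122 123
  121 120 122 123 134 154 170 180 184 185]]
333.2 144.6 [0.4356 0.0014 0.025 ]
323.6 144.6 [ 0.4322 -0.0025  0.025 ]
343 144.6 [0.439  0.0054 0.025 ]
[[340.7, 149.3], [343.8, 144.8], [340.1, 139.7], [331.4, 137.3], [323.2, 139.1], [320.5, 143.8], [324.5, 148.7], [332.8, 150.9]] [320.45269881 137.30452766] [343.8392315  150.90632175] [332.11182075 144.20540054]
```

Call:
arm_command --targets '[{"x": 0.001, "y": 0, "z": -0.02, "rx": 0, "ry": 0, "rz": 0, "claw": 220}, {"x": 0.001, "y": 0, "z": -0.03, "rx": 0, "ry": 0, "rz": 0, "claw": 220}, {"x": 0.001, "y": 0, "z": -0.04, "rx": 0, "ry": 0, "rz": 0, "claw": 220}, {"x": 0.001, "y": 0, "z": -0.04, "rx": 0, "ry": 0, "rz": 0, "claw": 220}]'

```text
t: 7.1
tool_pos: [0.4358, 0.0017, 0.0655]
orientation: [0.933, 2.14, -0.575]
force: [0.0, -0.2, -1.2]
opening: 0.0243
gripper_force: 24.1
```

Call:
arm_command --targets '[{"x": 0, "y": 0, "z": -0.01, "rx": 0, "ry": 0, "rz": 0, "claw": 220}, {"x": 0, "y": 0, "z": -0.02, "rx": 0, "ry": 0, "rz": 0, "claw": 220}, {"x": 0, "y": 0, "z": -0.026, "rx": 0, "ry": 0, "rz": 0, "claw": 220}, {"x": 0, "y": 0, "z": -0.029, "rx": 0, "ry": 0, "rz": 0, "claw": 220}, {"x": 0, "y": 0, "z": -0.029, "rx": 0, "ry": 0, "rz": 0, "claw": 220}, {"x": 0, "y": 0, "z": -0.029, "rx": 0, "ry": 0, "rz": 0, "claw": 220}]'

```text
t: 7.6
tool_pos: [0.4364, 0.0017, 0.0519]
orientation: [0.933, 2.139, -0.574]
force: [-1.2, -1.3, 4.0]
opening: 0.024
gripper_force: 24.2
```

Call:
arm_command --targets '[{"x": 0, "y": 0, "z": -0.002, "rx": 0, "ry": 0, "rz": 0, "claw": 220}, {"x": 0, "y": 0, "z": -0.004, "rx": 0, "ry": 0, "rz": 0, "claw": 220}, {"x": 0, "y": 0, "z": -0.004, "rx": 0, "ry": 0, "rz": 0, "claw": 220}]'

```text
t: 7.85
tool_pos: [0.4376, 0.0021, 0.0512]
orientation: [0.933, 2.137, -0.572]
force: [0.6, -0.9, 9.9]
opening: 0.0239
gripper_force: 24.6
```

Call:
arm_command --targets '[{"x": 0, "y": 0, "z": 0.004, "rx": 0, "ry": 0, "rz": 0, "claw": 220}, {"x": 0, "y": 0, "z": 0.004, "rx": 0, "ry": 0, "rz": 0, "claw": 130}, {"x": 0, "y": 0, "z": 0.004, "rx": 0, "ry": 0, "rz": 0, "claw": 130}, {"x": 0, "y": 0, "z": 0.004, "rx": 0, "ry": 0, "rz": 0, "claw": 130}, {"x": 0, "y": 0, "z": 0.004, "rx": 0, "ry": 0, "rz": 0, "claw": 130}, {"x": 0, "y": 0, "z": 0.004, "rx": 0, "ry": 0, "rz": 0, "claw": 130}]'

```text
t: 8.35
tool_pos: [0.4361, 0.0018, 0.0514]
orientation: [0.933, 2.14, -0.574]
force: [0.6, 0.2, -0.2]
opening: 0.0452
gripper_force: 0.0
```

```bash
cat > jig.py <<'E'
from h import *
s=robot.read_state();im,d,c=snap("wrist");np.savez("wl.npz",im=im,d=d);P=cloud(c,d);print(s['t'],s['tool_pos'],s['opening'],s['force'])
K=np.array(c["intrinsics"])
z=P[:,:,2];xy=P[:,:,:2]-np.array([.4354,.0015])
r=np.hypot(xy[:,:,0],xy[:,:,1])
q=P[(r<.018)&(z>.032)&(z<.07)];print("head z pct",np.percentile(q[:,2],[1,50,99]),len(q))
t=P[(r<.012)&(z>.056)&(z<.07)];print("top",t[:,2].mean() if len(t) else None,len(t))
E
python3 jig.py
```

```text
8.35 [0.43613715 0.00178989 0.05144753] 0.04523011938036328 [ 0.56387356  0.17387801 -0.24452767]
head z pct [0.03415075 0.04991458 0.0613766 ] 3407
top 0.05950062652813386 917
```

```bash
python3 - <<'E'
from h import *
h=np.array([.4355,.0015]);a=np.radians(-17.2);u=np.array([np.cos(a),np.sin(a)])
for phi in(-17.2,-25,-32,-40):
  for th in(33,38,43,48):
    print(phi,th)
    for L in(.055,.095): chk([*(h+u*L),.053],phi,th)
# upright from top image 2
w=np.load("top0.npz");P=cloud(robot.get_calibration("top"),w["d"])
xy=P[:,:,:2]-h;al=xy@u;la=xy@np.array([-u[1],u[0]]);z=P[:,:,2]
m=(al>.06)&(al<.105)&(abs(la)<.034)&(z>.060)&(z<.076);print("upright top along",np.percentile(al[m],[2,50,98]),"lat",la[m].min(),la[m].max(),m.sum())
for l0 in(-.03,-.015,0,.015):
  k=m&(la>=l0)&(la<l0+.015);print(l0,np.median(al[k]) if k.sum() else None,k.sum())
E
```

```text
-17.2 33
W [0.299 0.044 0.358] d 0.300 (>.303) top at sash 0.445 (<.46)
W [0.337 0.032 0.358] d 0.337 (>.303) top at sash 0.469 (<.46)
-17.2 38
W [0.274 0.051 0.339] d 0.275 (>.303) top at sash 0.417 (<.46)
W [0.312 0.04  0.339] d 0.312 (>.303) top at sash 0.441 (<.46)
-17.2 43
W [0.251 0.059 0.319] d 0.253 (>.303) top at sash 0.386 (<.46)
W [0.289 0.047 0.319] d 0.289 (>.303) top at sash 0.411 (<.46)
-17.2 48
W [0.23  0.065 0.296] d 0.235 (>.303) top at sash 0.364 (<.46)
W [0.268 0.053 0.296] d 0.270 (>.303) top at sash 0.380 (<.46)
-25 33
W [0.309 0.069 0.358] d 0.315 (>.303) top at sash 0.452 (<.46)
W [0.347 0.057 0.358] d 0.350 (>.303) top at sash 0.476 (<.46)
-25 38
W [0.285 0.08  0.339] d 0.293 (>.303) top at sash 0.425 (<.46)
W [0.323 0.068 0.339] d 0.327 (>.303) top at sash 0.450 (<.46)
-25 43
W [0.263 0.09  0.319] d 0.274 (>.303) top at sash 0.395 (<.46)
W [0.302 0.078 0.319] d 0.307 (>.303) top at sash 0.422 (<.46)
-25 48
W [0.243 0.099 0.296] d 0.259 (>.303) top at sash 0.367 (<.46)
W [0.281 0.088 0.296] d 0.291 (>.303) top at sash 0.392 (<.46)
-32 33
W [0.32  0.09  0.358]
[... 549 characters left out ...]
top at sash 0.473 (<.46)
W [0.375 0.101 0.358] d 0.387 (>.303) top at sash 0.498 (<.46)
-40 38
W [0.317 0.129 0.339] d 0.339 (>.303) top at sash 0.450 (<.46)
W [0.355 0.117 0.339] d 0.371 (>.303) top at sash 0.476 (<.46)
-40 43
W [0.298 0.145 0.319] d 0.327 (>.303) top at sash 0.425 (<.46)
W [0.336 0.133 0.319] d 0.358 (>.303) top at sash 0.454 (<.46)
-40 48
W [0.281 0.159 0.296] d 0.320 (>.303) top at sash 0.397 (<.46)
W [0.319 0.147 0.296] d 0.349 (>.303) top at sash 0.430 (<.46)
upright top along [0.0859276  0.08864613 0.1046795 ] lat -0.03266944963966048 0.03377761438397736 96
-0.03 0.08886553140228234 24
-0.015 0.08881882831220025 20
0 0.08821063393372977 19
0.015 0.08866697772028984 24
```

```bash
cat > push.py <<'E'
from h import *
h=np.array([.4355,.0015]);a=np.radians(-17.2);n=np.array([np.cos(a),np.sin(a),0])
def Rp(phi,th):
    z=Rt(phi,th)[:,2];y=np.cross(n,z);y/=np.linalg.norm(y)
    if y@Rt(phi,th)[:,1]<0:y=-y
    return np.stack([np.cross(y,z),y,z],1)
E
python3 - <<'E'
from push import *
s=robot.read_state();R0=cv2.Rodrigues(s['orientation'])[0];print(s['tool_pos'])
for phi,th in((-34,44),(-37,45)):
    R=Rp(phi,th)
    for L,z in((.066,.085),(.066,.055),(.071,.055),(.095,.055)):chk([*(h+n[:2]*L),z],phi,th)
    c=np.array([[sx*.0075,sy*.0175,.014] for sx in(1,-1) for sy in(1,-1)])@R.T
    print("corner lead",(c@n).round(4),"z",c[:,2].round(4))
    print("turn",cv2.Rodrigues(R@R0.T)[0].ravel()/2,"shift to L.066 z.087",(np.array([*(h+n[:2]*.066),.087])-s['tool_pos'])/.5)
E
```

```text
[0.43616878 0.00179946 0.05149628]
W [0.289 0.123 0.346] d 0.311 (>.303) top at sash 0.435 (<.46)
W [0.289 0.123 0.316] d 0.310 (>.303) top at sash 0.414 (<.46)
W [0.294 0.122 0.316] d 0.314 (>.303) top at sash 0.418 (<.46)
W [0.317 0.115 0.316] d 0.333 (>.303) top at sash 0.436 (<.46)
corner lead [0.0037 0.0037 0.0149 0.0149] z [-0.0196 -0.0102 -0.01   -0.0006]
turn [-0.02945406  0.10478171  0.27175927] shift to L.066 z.087 [ 0.12475919 -0.03963238  0.07100745]
W [0.293 0.137 0.342] d 0.320 (>.303) top at sash 0.436 (<.46)
W [0.293 0.137 0.312] d 0.320 (>.303) top at sash 0.416 (<.46)
W [0.298 0.135 0.312] d 0.323 (>.303) top at sash 0.420 (<.46)
W [0.321 0.128 0.312] d 0.342 (>.303) top at sash 0.438 (<.46)
corner lead [0.0037 0.0037 0.0149 0.0149] z [-0.0202 -0.009  -0.0108  0.0004]
turn [-0.05264297  0.11953791  0.26939519] shift to L.066 z.087 [ 0.12475919 -0.03963238  0.07100745]
```

Call:
arm_command --targets '[{"x": 0, "y": 0, "z": 0.04, "rx": 0, "ry": 0, "rz": 0, "claw": 130}, {"x": 0, "y": 0, "z": 0.085, "rx": 0, "ry": 0, "rz": 0, "claw": 130}, {"x": 0.01, "y": 0, "z": 0.085, "rx": -0.005, "ry": 0.017, "rz": 0.045, "claw": 255}, {"x": 0.03, "y": -0.01, "z": 0.085, "rx": -0.01, "ry": 0.035, "rz": 0.09, "claw": 255}, {"x": 0.06, "y": -0.02, "z": 0.085, "rx": -0.015, "ry": 0.052, "rz": 0.136, "claw": 255}, {"x": 0.09, "y": -0.03, "z": 0.085, "rx": -0.02, "ry": 0.07, "rz": 0.181, "claw": 255}, {"x": 0.11, "y": -0.035, "z": 0.085, "rx": -0.025, "ry": 0.087, "rz": 0.226, "claw": 255}, {"x": 0.125, "y": -0.04, "z": 0.085, "rx": -0.029, "ry": 0.105, "rz": 0.272, "claw": 255}, {"x": 0.125, "y": -0.04, "z": 0.085, "rx": -0.029, "ry": 0.105, "rz": 0.272, "claw": 255}, {"x": 0.125, "y": -0.04, "z": 0.085, "rx": -0.029, "ry": 0.105, "rz": 0.272, "claw": 255}]' --squeeze 10

```text
t: 9.23
tool_pos: [0.4987, -0.0194, 0.0946]
orientation: [0.245, 2.413, -0.465]
force: [-0.2, 0.1, 0.1]
opening: 0.001
gripper_force: 0.0
```

```bash
python3 rec.py; python3 - <<'E'
from push import *
s=robot.read_state();R0=cv2.Rodrigues(s['orientation'])[0];R=Rp(-34,44);print("turn left",cv2.Rodrigues(R@R0.T)[0].ravel()/2, "open",s['opening'],"shift left",(np.array([*(h+n[:2]*.066),.055])-s['tool_pos'])/.5)
im,d,c=snap("top");P=cloud(c,d)
xy=P[:,:,:2]-h;al=xy@n[:2];la=xy@np.array([-n[1],n[0]]);z=P[:,:,2]
m=(np.hypot(al,la)<.016)&(z>.05)&(z<.068);print("pin top",P[m].mean(0),m.sum())
im2,d2,c2=snap("wrist");o=np.zeros((400,800,3),np.uint8);o[:,:400]=cv2.resize(im[120:220,350:450],None,fx=4,fy=4,interpolation=2);o[:250,400:]=cv2.resize(im2,(400,250),interpolation=3);cv2.imwrite("pics/c6.png",o[:,:,::-1])
E
```

```text
9.2333 [ 0.2358 -0.4581  2.4724 -0.8521  0.7502 -0.5999] [ 0.4987 -0.0194  0.0946] [ 0.2448  2.413  -0.4648] [-0.16  0.15  0.1 ]
turn left [-0.0012325  0.0008026  0.0025105] open 0.0010141868875580614 shift left [-0.00027346  0.00266972 -0.07916826]
pin top [nan nan nan] 0<stdin>:5: RuntimeWarning: Mean of empty slice.
  ret = um.true_divide(
```

View pics/c6.png

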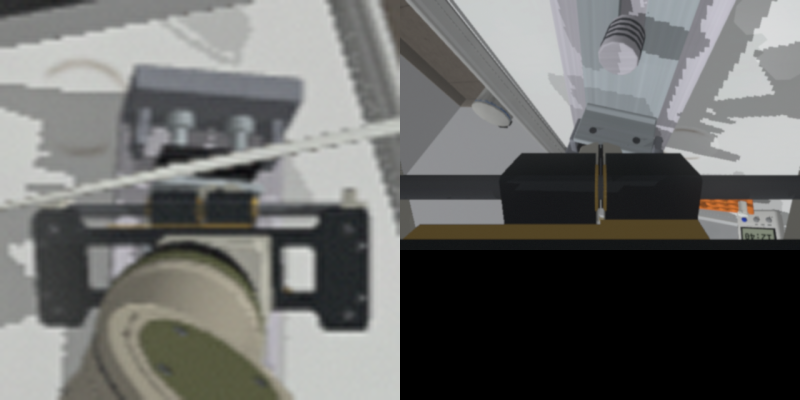

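Wrist view: the pin stands in the slot at inset (622,45), the upright is at (620,125), and the closed fingers are square to it. Lowering into the gap.

Call:
arm_command --targets '[{"x": 0, "y": 0.002, "z": -0.03, "rx": 0, "ry": 0, "rz": 0, "claw": 255}, {"x": 0, "y": 0.002, "z": -0.055, "rx": 0, "ry": 0, "rz": 0, "claw": 255}, {"x": 0, "y": 0.002, "z": -0.079, "rx": 0, "ry": 0, "rz": 0, "claw": 255}, {"x": 0, "y": 0.002, "z": -0.079, "rx": 0, "ry": 0, "rz": 0, "claw": 255}, {"x": 0, "y": 0.002, "z": -0.079, "rx": 0, "ry": 0, "rz": 0, "claw": 255}]'

```text
t: 9.75
tool_pos: [0.4976, -0.0168, 0.0533]
orientation: [0.237, 2.417, -0.466]
force: [0.1, 0.2, -0.3]
opening: 0.0005
gripper_force: 0.0
```

```bash
python3 rec.py; python3 -c "
from push import *
p=robot.read_state()['tool_pos'];print('L',(p[:2]-h)@n[:2],'lat',(p[:2]-h)@[-n[1],n[0]])"
```

```text
9.75 [ 0.2426 -0.3358  2.4781 -0.9657  0.6759 -0.45  ] [ 0.4976 -0.0168  0.0533] [ 0.2365  2.4171 -0.4661] [ 0.12  0.2  -0.25]
L 0.06476513721620102 lat 0.0009389735099576691
```

Call:
arm_command --targets '[{"x": 0.008, "y": -0.0025, "z": 0.003, "rx": 0, "ry": 0, "rz": 0, "claw": 255}, {"x": 0.0135, "y": -0.004, "z": 0.003, "rx": 0, "ry": 0, "rz": 0, "claw": 255}, {"x": 0.019, "y": -0.006, "z": 0.003, "rx": 0, "ry": 0, "rz": 0, "claw": 255}, {"x": 0.025, "y": -0.0075, "z": 0.003, "rx": 0, "ry": 0, "rz": 0, "claw": 255}, {"x": 0.0305, "y": -0.0095, "z": 0.003, "rx": 0, "ry": 0, "rz": 0, "claw": 255}, {"x": 0.0305, "y": -0.0095, "z": 0.003, "rx": 0, "ry": 0, "rz": 0, "claw": 255}, {"x": 0.0305, "y": -0.0095, "z": 0.003, "rx": 0, "ry": 0, "rz": 0, "claw": 255}]'

```text
t: 10.33
tool_pos: [0.5144, -0.0221, 0.0564]
orientation: [0.238, 2.414, -0.465]
force: [-0.5, -0.0, 1.3]
opening: 0.0004
gripper_force: 0.0
```

```bash
cat > st.py <<'E'
from push import *
F=[];
for i in range(3):
    s=robot.read_state();F.append(s['force'])
    if i<2: im,d,c=snap("top")
p=s['tool_pos'];F=np.array(F);print(s['t'],'L %.4f lat %.4f z %.4f'%((p[:2]-h)@n[:2],(p[:2]-h)@[-n[1],n[0]],p[2]),'Fn',(F@n).round(2),'Fy',(F@np.array([-n[1],n[0],0])).round(2),'Fz',F[:,2].round(2))
P=cloud(c,d);xy=P[:,:,:2]-h;al=xy@n[:2];la=xy@np.array([-n[1],n[0]]);z=P[:,:,2]
for l0 in(-.035,-.018,0,.018):
    k=(la>=l0)&(la<l0+.017)&(al>.08)&(al<.15)
    u=k&(z>.066)&(z<.0745);b=k&(z>.062)&(z<.0745)
    print(l0,'upright top along',np.percentile(al[u],[10,50,90]).round(4) if u.sum() else None,u.sum())
im=cv2.cvtColor(im,cv2.COLOR_RGB2BGR);cv2.imwrite("pics/st.png",cv2.resize(im[130:200,370:430],None,fx=8,fy=8,interpolation=2))
E
python3 st.py
```

```text
10.4333 L 0.0820 lat 0.0008 z 0.0562 Fn [-0.51 -0.32 -0.62] Fy [-0.17  0.28  0.14] Fz [1.3  0.1  0.61]
-0.035 upright top along [0.0975 0.1048 0.1456] 29
-0.018 upright top along [0.0975 0.113  0.146 ] 30
0 upright top along [0.1059 0.1118 0.1451] 29
0.018 upright top along [0.1015 0.1089 0.1451] 43
```

Call:
arm_command --targets '[{"x": 0.004, "y": -0.001, "z": 0, "rx": 0, "ry": 0, "rz": 0, "claw": 255}, {"x": 0.008, "y": -0.0025, "z": 0, "rx": 0, "ry": 0, "rz": 0, "claw": 255}, {"x": 0.0095, "y": -0.003, "z": 0, "rx": 0, "ry": 0, "rz": 0, "claw": 255}, {"x": 0.0095, "y": -0.003, "z": 0, "rx": 0, "ry": 0, "rz": 0, "claw": 255}, {"x": 0.0095, "y": -0.003, "z": 0, "rx": 0, "ry": 0, "rz": 0, "claw": 255}]'

```text
t: 10.85
tool_pos: [0.5186, -0.0235, 0.0559]
orientation: [0.237, 2.415, -0.465]
force: [-2.3, 1.0, -0.3]
opening: 0.0007
gripper_force: 1.7
```

```bash
python3 st.py|head -1
```

```text
10.95 L 0.0868 lat 0.0007 z 0.0559 Fn [-2.45 -2.98 -2.97] Fy [ 0.26  0.58 -0.06] Fz [-0.29  1.37  0.31]
```

Call:
arm_command --targets '[{"x": 0.004, "y": -0.001, "z": 0, "rx": 0, "ry": 0, "rz": 0, "claw": 255}, {"x": 0.006, "y": -0.002, "z": 0, "rx": 0, "ry": 0, "rz": 0, "claw": 255}, {"x": 0.006, "y": -0.002, "z": 0, "rx": 0, "ry": 0, "rz": 0, "claw": 255}, {"x": 0.006, "y": -0.002, "z": 0, "rx": 0, "ry": 0, "rz": 0, "claw": 255}]'

```text
t: 11.28
tool_pos: [0.5215, -0.0244, 0.0559]
orientation: [0.237, 2.415, -0.465]
force: [-5.5, 3.4, 2.4]
opening: 0.0001
gripper_force: 2.9
```

```bash
python3 st.py|head -1
```

```text
11.3833 L 0.0898 lat 0.0007 z 0.0559 Fn [-6.22 -5.67 -5.2 ] Fy [1.61 0.36 0.47] Fz [2.4  2.23 1.4 ]
```

Call:
arm_command --targets '[{"x": 0.004, "y": -0.001, "z": 0, "rx": 0, "ry": 0, "rz": 0, "claw": 255}, {"x": 0.0075, "y": -0.0023, "z": 0, "rx": 0, "ry": 0, "rz": 0, "claw": 255}, {"x": 0.0085, "y": -0.0026, "z": 0, "rx": 0, "ry": 0, "rz": 0, "claw": 255}, {"x": 0.0085, "y": -0.0026, "z": 0, "rx": 0, "ry": 0, "rz": 0, "claw": 255}, {"x": 0.0085, "y": -0.0026, "z": 0, "rx": 0, "ry": 0, "rz": 0, "claw": 255}, {"x": 0.0085, "y": -0.0026, "z": 0, "rx": 0, "ry": 0, "rz": 0, "claw": 255}]'

```text
t: 11.88
tool_pos: [0.5255, -0.0256, 0.0558]
orientation: [0.237, 2.415, -0.465]
force: [-9.4, 4.7, 4.9]
opening: 0.0003
gripper_force: 5.4
```

```bash
python3 st.py; python3 - <<'E'
from h import *
im,_,_=snap("scene");im2=cv2.imread("pics/st.png")[:,:,::-1]
a=cv2.resize(im[140:235,365:460],(400,400),interpolation=2)
w,_,_=snap("wrist")
o=np.zeros((600,800,3),np.uint8);o[:400,:400]=a;o[:400,400:743]=cv2.resize(im2,(343,400));o[400:,:320]=cv2.resize(w[:,:],(320,200))
cv2.imwrite("pics/c7.png",o[:,:,::-1])
E
```

```text
11.9833 L 0.0940 lat 0.0007 z 0.0558 Fn [-10.4  -10.31 -10.41] Fy [1.73 1.49 0.39] Fz [4.86 5.48 4.32]
-0.035 upright top along [0.1159 0.1225 0.1452] 25
-0.018 upright top along [0.1141 0.1192 0.1454] 35
0 upright top along [0.1094 0.1184 0.145 ] 46
0.018 upright top along [0.1086 0.1161 0.1447] 47
```

View pics/c7.png

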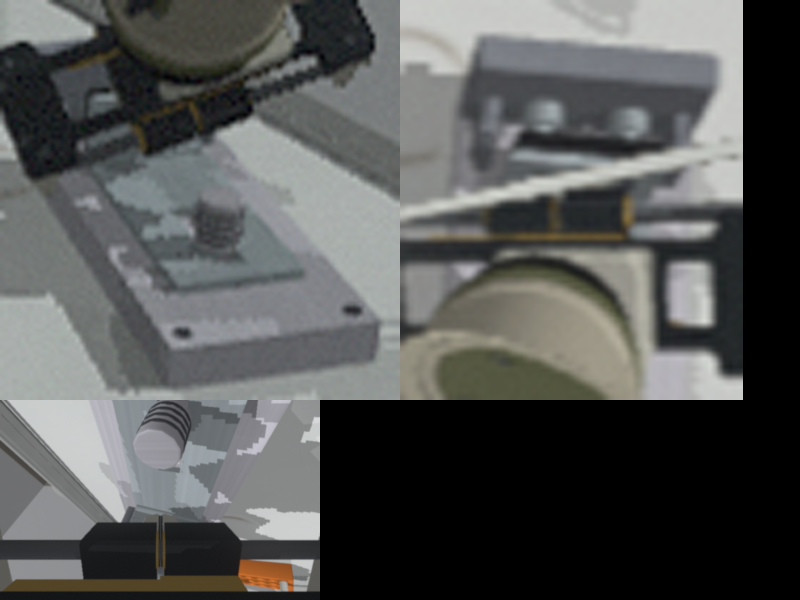

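Scene crop: the pin is upright in the slot and the foot's rear edge is parallel to the plate. Top crop: the upright lies flat against the pad. The pad is in by about 10 mm. I'll ease off slightly for margin and check that it's steady.

Call:
arm_command --targets '[{"x": -0.001, "y": 0.0003, "z": 0, "rx": 0, "ry": 0, "rz": 0, "claw": 255}, {"x": -0.001, "y": 0.0003, "z": 0, "rx": 0, "ry": 0, "rz": 0, "claw": 255}, {"x": -0.001, "y": 0.0003, "z": 0, "rx": 0, "ry": 0, "rz": 0, "claw": 255}, {"x": -0.001, "y": 0.0003, "z": 0, "rx": 0, "ry": 0, "rz": 0, "claw": 255}, {"x": -0.001, "y": 0.0003, "z": 0, "rx": 0, "ry": 0, "rz": 0, "claw": 255}, {"x": -0.001, "y": 0.0003, "z": 0, "rx": 0, "ry": 0, "rz": 0, "claw": 255}, {"x": -0.001, "y": 0.0003, "z": 0, "rx": 0, "ry": 0, "rz": 0, "claw": 255}, {"x": -0.001, "y": 0.0003, "z": 0, "rx": 0, "ry": 0, "rz": 0, "claw": 255}]'

```text
t: 12.75
tool_pos: [0.5252, -0.0255, 0.0559]
orientation: [0.237, 2.415, -0.465]
force: [-4.6, 2.1, 1.7]
opening: 0.0006
gripper_force: 2.9
```

```bash
python3 st.py|head -1; python3 - <<'E'
from push import *
# bracket foot rear edge (step at z .031/.025) from the scene view: squareness and travel
im,d,c=snap("scene");P=cloud(c,d);xy=P[:,:,:2]-h;al=xy@n[:2];la=xy@np.array([-n[1],n[0]]);z=P[:,:,2]
for l0 in(-.03,-.015,.0,.015):
    k=(la>=l0)&(la<l0+.015)&(z>.029)&(z<.034)&(al<.06)&(al>-.08);print(l0,"foot rear along",np.percentile(al[k],3).round(4) if k.sum() else None,k.sum())
k=(np.hypot(al,la)<.014)&(z>.04)&(z<.07);print("pin head z max",np.percentile(z[k],98))
E
```

```text
12.85 L 0.0937 lat 0.0007 z 0.0559 Fn [-4.97 -5.54 -6.42] Fy [ 0.63  1.28 -0.09] Fz [1.66 2.21 2.01]
-0.03 foot rear along -0.0343 88
-0.015 foot rear along -0.0336 58
0.0 foot rear along -0.0333 87
0.015 foot rear along -0.0329 146
pin head z max 0.06198485211696692
```

Call:
arm_command --targets '[{"x": 0.0006, "y": -0.0002, "z": 0, "rx": 0, "ry": 0, "rz": 0, "claw": 255}, {"x": 0.0006, "y": -0.0002, "z": 0, "rx": 0, "ry": 0, "rz": 0, "claw": 255}, {"x": 0.0006, "y": -0.0002, "z": 0, "rx": 0, "ry": 0, "rz": 0, "claw": 255}, {"x": 0.0006, "y": -0.0002, "z": 0, "rx": 0, "ry": 0, "rz": 0, "claw": 255}, {"x": 0.0006, "y": -0.0002, "z": 0, "rx": 0, "ry": 0, "rz": 0, "claw": 255}, {"x": 0.0006, "y": -0.0002, "z": 0, "rx": 0, "ry": 0, "rz": 0, "claw": 255}]'

```text
t: 13.4
tool_pos: [0.5254, -0.0256, 0.0558]
orientation: [0.237, 2.415, -0.465]
force: [-7.6, 3.8, 2.8]
opening: 0.0005
gripper_force: 4.4
```

```bash
python3 st.py|head -1;python3 st.py|head -1
```

```text
13.5 L 0.0939 lat 0.0007 z 0.0558 Fn [-8.35 -9.91 -8.84] Fy [1.38 1.53 0.31] Fz [2.83 3.62 4.23]
13.6 L 0.0939 lat 0.0007 z 0.0558 Fn [-8.84 -8.24 -8.71] Fy [0.31 1.64 1.01] Fz [4.23 3.82 3.55]
```

The push is steady at about 8.5 N with the pad about 9.5–10 mm in. Handing in.

```bash
python3 -c "
from plant import robot
print(robot.close_job())"
```

```text
the job is handed in; nothing more can be done
None
```

The locating pin is home in the jig hole and released, and the larger bracket is held square against the sprung pad at about 8.5 N (pad about 9.5–10 mm in, by my measurements); I handed the job in at about 13.6 s with the arm still pressing, and never touched the lamp or the dish.

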